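# Dip the gauge rod and present it level

### The arm

A 6-joint arm with a two-finger parallel gripper is mounted at the origin on a cart in front of the work surface, level with it; the furniture and walls round the work are solid. World frame = base frame: x ahead of the robot, y to its left, z up, the work surface at z = 0. Lengths are in m, angles in rad, forces in N, time in s.
With the tool pointing down it reaches from about 0.4 to 0.825 m from the base axis. Payload 7 kg.
Tool frame: the origin (TCP) lies between the finger pads; the fingertips stand 25 mm ahead of it and the grasp point (between the pads) lies 6 mm ahead of it; z points along the fingers, y is the direction in which the jaws open and shut (so a half turn about z gives the same grasp; the last joint's range is limited). The gripper opens to 85 mm and grips with 20 to 120 N. Pads are 22 mm wide; open, the fingers measure 114 mm over their backs; the gripper's body (76 mm by 85 mm) begins 54 mm behind the grasp point. The pads swing forward as they close: fully open they stand 13 mm farther back than shut.
Start: joints at [1.47, 0.359, 0.012, 0, -1.224, -0.288], TCP at [0.256, 0.625, 0.256] pointing down, gripper open.
Joint ranges: [-3.07, 3.07], [-1.43, 2.12], [-1.02, 1.25], [-3.03, 1.67], [-3.05, -0], [-3.03, 3.03]. Speed limits (rad/s): [2.39, 2.39, 3.01, 3.14, 3.14, 3.14].

### API

Orientations are given as a unit quaternion [x, y, z, w].
In Python, from workcell import robot, optics, workorder gives the robot as it stands.
- The arm moves only by the tool apply_moves, never from a script. Its argument "deltas" is a list of rows, each a list of 2 entries, a list of its own where there are three numbers: the shift along the world's x, y, z in units of 250 mm (1.0 is 250 mm), then the turn, a rotation vector about the world's x, y, z in units of 60 degrees (1.0 is 60 degrees). A call has 1 to 12 rows; each row is the pose to reach, as a shift and turn from the pose commanded when the call began; what a row does not reach only later rows make up. A row lasts 1/8 s, in which the tool goes at most 62.5 mm and 10.7 degrees, less where a joint would pass 70% of its speed; a pose out of reach is approached as far as the arm can. A call with a number of a shift or a turn outside -1 to 1 is refused whole. A call with a gripper value outside its range is refused whole. "hand" is the opening, from -1 (shut) to 1 (fully open), set as the call begins (left out, the last holds). The fingers move at their own pace and stop on an object; "newtons" is the grip in N (left out, the last holds). Time passes only in rows, so rows that repeat a pose let the fingers close. It gives the time, the measured TCP pose, the force and the opening at its end, in the units of the state.
- robot.get_state(): the state, without advancing time (a new reading comes with each control period).
- optics.read_camera(name): name is "side" or "top" or "wrist"; returns a dict with "color" (480x640x3 uint8, blue, green, red), "depth" (480x640 float32, m along the optical axis (not along the pixel's ray), 0 where there is no reading), "fx", "fy", "cx", "cy" (pixels), "R" (3x3) and "t" (3): a world point X has camera coordinates R X + t. Camera axes: x right, y down, z forward; pixel columns grow to the right and rows downward; lengths in m; the calibration is good to about 2 mm. A picture is of the moment at which its call begins.
- workorder.hand_in(): hands the job in, once; it reports no verdict.
The state is a dict: "time_s": time; "joints": joint angles; "qd": joint speeds; "joint_efforts": joint torques, N m; "tool_pos": TCP position; "ee_rot": TCP orientation; "force": force on the tool from outside, world axes, zero at the start; "torque": the same for the moment, N m; "opening": finger opening in m.
Only numpy, scipy, OpenCV 4.12 (cv2) and the standard library are available. Lean on these libraries where they do the work, as an engineer would, in place of code of your own. Each camera call takes 0.05 s, during which the arm holds its last target.

### The job

First swing the hasp on the grey reservoir box closed, so that it lies flat over its staple. Then take the gauge rod out of its stand by its flat handle, push it down the box's guide tube until the collar sits on the tube, draw it right out again, and hold it level with its tip a few centimetres above the middle of the white tile for reading. Finish still holding the rod level and still there, hasp closed; leave everything else where it stands.

Things in the scene. Friction and masses are not known exactly. Their poses are not given: they have to be found in the camera images.
- reservoir: fixed grey metal box, 120 (x) x 220 (y) x 80 mm high, origin at the centre of its underside, z up. On top: a steel guide tube near its -y end and a hasp near its +y end. Shelves and hanging papers stand behind the work, from about 0.75 m ahead of the robot: keep hand and wrist in front of them
- guide_mouth (a point): centre of the open upper end of the guide tube, 105 mm above the worktop; box frame (0, -72, 105) mm. The tube stands 25 mm above the box top, outer diameter 26 mm, bore 12 mm, vertical, clear to 95 mm below its mouth
- hasp_hinge (a point): middle of the hasp's hinge line, at box frame (0, 85, 86) mm; axes as the box: the hinge line runs along x, the closed hasp points to -y. A steel knuckle 8 mm thick lies here
- hasp (a joint): hasp angle in rad: 0 = lying flat over the staple, pointing to the box's -y (fully closed); 1.57 = straight up; at most 2.4 = leaning back to +y. The hinge is stiff and stays where it is left; about 0.5 N at its end moves it
- hasp_end (a point): middle of the hasp's end bar, 73 mm from the hinge line; the hasp is a steel strap 24 mm wide, 77 mm long, 4 mm thick, with a slot for the staple
- staple (a point): foot of the wire staple on the box top, 59 mm from the hinge line towards -y; the staple is a small solid arch, 12 mm long in y, 4 mm thick, 14 mm high, so it ends 6 mm above the closed hasp; between hinge and staple the hasp offers 45 mm of flat strap to press on
- stand: fixed rod stand: square aluminium base 80 x 80 x 12 mm with an upright plastic tube of 26 mm outer diameter; origin at the centre of its underside
- stand_mouth (a point): centre of the upper end of the stand's tube, 95 mm above the worktop, bore 12 mm; the rod starts in it, upright, collar on the tube
- rod: loose gauge rod, 60 g, 145 mm long; origin at the centre of the lower tip, z along the rod from tip to handle. Steel rod of 8 mm diameter with a tapered tip, two dark rings near the tip; 85 mm up a collar of 25 mm diameter, 6 mm thick; then a 10 mm neck, 20 mm long; then a flat black handle 36 (x) x 36 (z) mm and 14 mm thick (y)
- rod_tip (a point): the rod's lower tip
- rod_collar (a point): centre of the collar's underside, 85 mm from the tip
- rod_handle (a point): centre of the flat handle, 127 mm from the tip; its x axis lies in the flat of the handle, its y axis is normal to the two flat faces (grip across y, 14 mm), its z axis along the rod
- board: fixed wooden board, 145 x 120 x 12 mm, under the white tile; origin at the centre of its underside. Board and stand stand left and right of the box, either way round
- tile_top (a point): centre of the upper face of the white tile, 60 x 70 x 7 mm, fixed in the middle of the board, 19 mm above the worktop
- dropper_bottle: bystander, to be left alone: dropper bottle with rubber bulb, 42 mm across, 122 high, behind the box; origin at the centre of its underside
- weighing_bottle: bystander, to be left alone: small glass bottle with glass lid, 42 mm across, 62 high, behind the box; origin at the centre of its underside
- amber_bottle: bystander, to be left alone: amber reagent bottle, 62 mm across, 125 high, behind the box; origin at the centre of its underside
Things that resemble listed ones, but are neither listed nor needed, are in the scene too. What is meant by the rod is not pink or purple, and is the larger of those in its own colour.

How it is judged:
By the outcome, as a careful person would: the job done as asked, in the order asked, and still so for the second after the job is handed in, while the arm keeps its last pose, push and grip.
It also fails if it takes over 69 s, if anything falls off the work surface, if the arm or the gripper's body presses on something with over 40 N, if the wrist force passes 120 N, or if a joint passes its speed limit or range.

## Working session

There is one attempt and no reset: what is moved stays moved. The work goes in short steps, Python scripts to look and compute and a tool call to move; the robot and the scene stay as the last step left them, time stands still between calls to the robot, and variables do not carry over. Pictures are saved under pics/ and viewed, and the job is handed in when it is done.

Besides the shell and the picture viewer there is one more tool, called after "Call:" as name([rows], argument=value, ...), one row to a line, values as JSON. apply_moves: Moves the arm, as the interface text tells. Shifts and turns lie within -1 to 1; 1 stands for 250 mm of shift or 60 degrees of turn. Its arguments: {"type":"object","properties":{"deltas":{"type":"array"},"hand":{"type":"number"},"newtons":{"type":"number"}},"required":["deltas"]}

```bash
ls; mkdir -p pics
python3 - <<'E'
from workcell import robot, optics, workorder
import cv2,numpy as np
print(robot.get_state())
for n in ["side","top","wrist"]:
    c=optics.read_camera(n); cv2.imwrite(f"pics/{n}0.png",c["color"]); np.savez(f"{n}0.npz",**c)
    print(n,c["fx"],c["cx"],c["cy"],c["R"].round(3).tolist(),c["t"])
E
```

```text
pics
{'time_s': 0.0, 'joints': array([ 1.47009285e+00,  3.59390869e-01,  1.10536267e-02, -3.55556386e-04,
       -1.22406929e+00, -2.88114450e-01]), 'qd': array([ 1.78192988e-04,  7.35074817e-05,  7.41891368e-04,  5.81769103e-04,
        5.74296865e-04, -1.17048755e-04]), 'joint_efforts': array([-8.83360262e-04, -5.83323848e+01,  2.93431824e+01,  6.93692207e+00,
       -5.99355146e-03,  1.98572269e-05]), 'tool_pos': array([0.25573314, 0.62421072, 0.2553578 ]), 'ee_rot': array([ 9.81149991e-01, -1.93246009e-01, -9.10843414e-05,  8.17211402e-04]), 'force': array([-0.01758789, -0.71627946,  0.06418169]), 'torque': array([ 0.04693295,  0.01697807, -0.02683032]), 'opening': 0.08526495914433795}
side 620.7706176472993 312.9331455405148 246.68972405843095 [[-0.999, -0.046, 0.004], [-0.03, 0.582, -0.813], [0.035, -0.812, -0.582]] [0.53064286 0.07868769 1.43292391]
top 496.2740662597888 311.208727641026 241.97487953524973 [[0.022, -1.0, 0.006], [-0.973, -0.022, -0.231], [0.231, -0.0, -0.973]] [0.04506451 0.57445306 1.20096899]
wrist 379.5238426706291 316.284377935558 242.39679234453033 [[-0.38, -0.925, 0.003], [-0.88, 0.362, 0.307], [-0.285, 0.114, -0.952]] [ 0.67415231 -0.04113022  0.3804025 ]
```

View pics/side0.png

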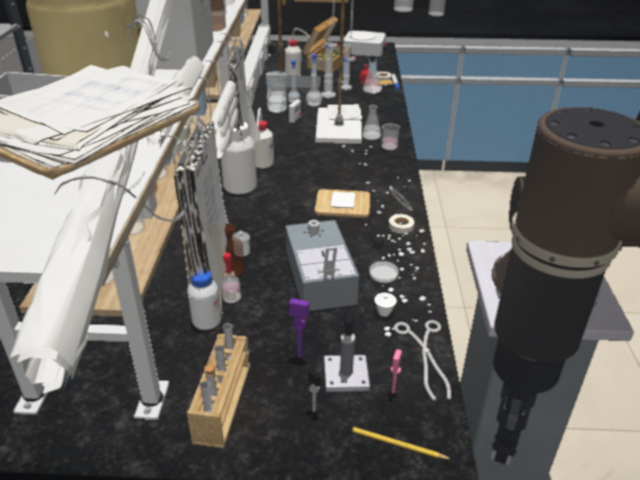

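View pics/top0.png

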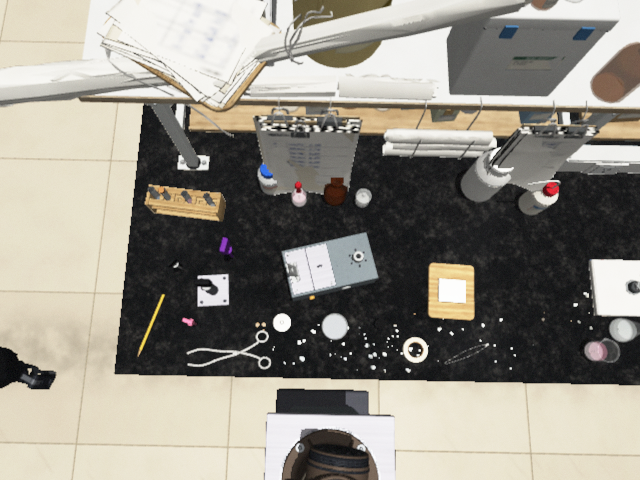

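View pics/wrist0.png

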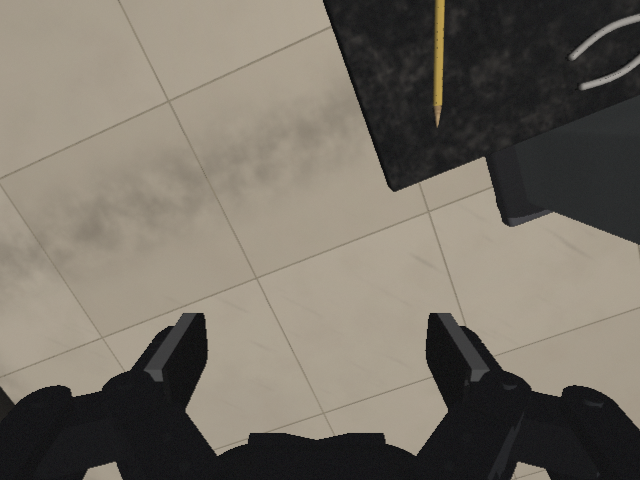

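```bash
cat > h.py <<'E'
import numpy as np,cv2
def ld(n): return dict(np.load(n+".npz"))
def crop(c,x0,y0,x1,y1,s,out):
    cv2.imwrite(out,cv2.resize(c["color"][y0:y1,x0:x1],None,fx=s,fy=s,interpolation=cv2.INTER_CUBIC))
def ray(c,u,v):
    d=np.array([(u-c["cx"])/c["fx"],(v-c["cy"])/c["fy"],1]); R=c["R"];
    return -R.T@c["t"], R.T@d
def atz(c,u,v,z):
    o,d=ray(c,u,v); return o+d*(z-o[2])/d[2]
def pt(c,u,v):
    o,d=ray(c,u,v); return o+d*c["depth"][int(round(v)),int(round(u))]
def proj(c,X):
    p=c["R"]@np.asarray(X)+c["t"]; return np.array([p[0]/p[2]*c["fx"]+c["cx"],p[1]/p[2]*c["fy"]+c["cy"]])
def cloud(c):
    v,u=np.mgrid[0:480,0:640]; z=c["depth"].astype(float)
    P=np.stack([(u-c["cx"])/c["fx"]*z,(v-c["cy"])/c["fy"]*z,z],-1)
    W=(P-c["t"])@c["R"]; W[z==0]=np.nan; return W
E
python3 - <<'E'
from h import *
t=ld("top0"); s=ld("side0")
a=cv2.resize(t["color"][225:310,180:480],None,fx=2.66,fy=2.66,interpolation=cv2.INTER_CUBIC)
b=cv2.resize(s["color"][180:420,270:430],None,fx=2.5*0.0+1.45,fy=1.45)
crop(t,270,225,480,325,3.8,"pics/topbox.png")
crop(s,270,200,430,320,5,"pics/sidebox.png")
crop(s,270,285,430,405,5,"pics/siderod.png")
E
```

```text
(no output)
```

View pics/topbox.png

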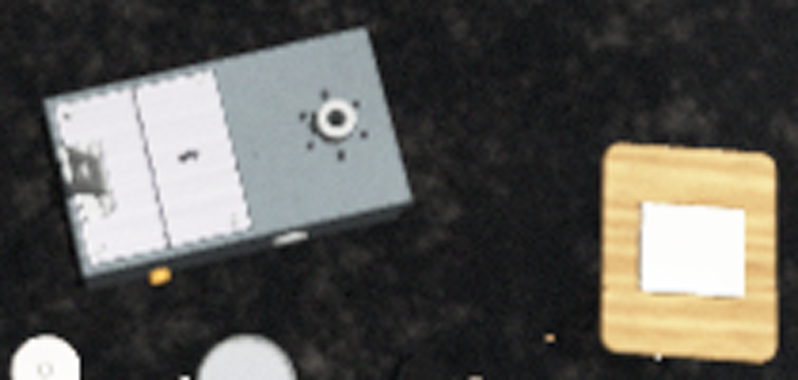

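View pics/sidebox.png

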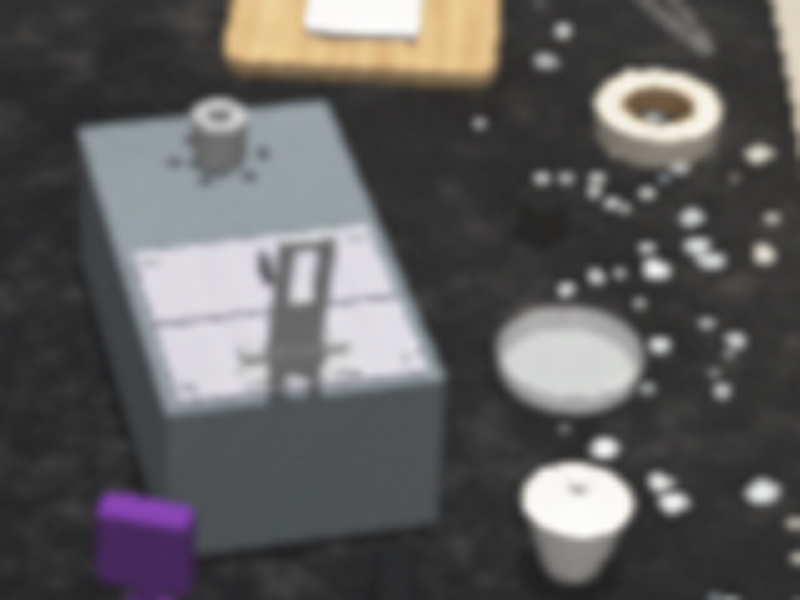

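View pics/siderod.png

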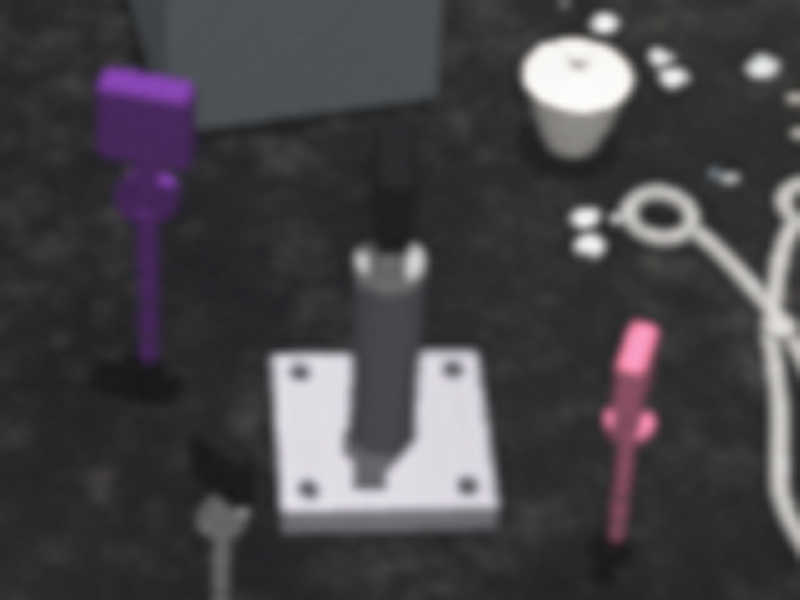

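```bash
cat >> h.py <<'E'
def rectz(W,z0,z1,xr,yr):
    m=(W[...,2]>z0)&(W[...,2]<z1)&(W[...,0]>xr[0])&(W[...,0]<xr[1])&(W[...,1]>yr[0])&(W[...,1]<yr[1])
    return W[m]
E
python3 - <<'E'
from h import *
t=ld("top0"); s=ld("side0")
for u,v in [(45,98),(368,30),(412,200),(335,120),(85,170)]:
    print("box",u,v,atz(t,270+u/3.8,225+v/3.8,.08 if u!=335 else .105).round(4))
for u,v in [(640,202),(745,208),(742,297),(640,293)]: print("tile",atz(t,270+u/3.8,225+v/3.8,.019).round(4))
for n,c in (("top",t),("side",s)):
    W=cloud(c)
    for nm,z0,z1,xr,yr in [("boxtop",.074,.084,(.35,.65),(-.15,.3)),("tube",.1,.11,(.35,.6),(-.15,.1)),("hasp",.1,.18,(.35,.65),(.05,.3)),("standbase",.008,.016,(.3,.6),(.25,.5)),("stand",.085,.2,(.3,.6),(.28,.5)),("tile",.016,.024,(.3,.6),(-.45,-.15))]:
        P=rectz(W,z0,z1,xr,yr)
        if len(P)<5: print(n,nm,len(P)); continue
        r=cv2.minAreaRect((P[:,:2]*1000).astype(np.float32))
        print(n,nm,len(P),P.mean(0).round(4),"z",np.percentile(P[:,2],[2,50,98]).round(3),"rect",np.round(r[0],1),np.round(r[1],1),round(r[2],1))
E
```

```text
box 45 98 [0.5458 0.1313 0.08  ]
box 368 30 [ 0.5972 -0.083   0.08  ]
box 412 200 [ 0.4829 -0.1113  0.08  ]
box 335 120 [ 0.53   -0.0585  0.105 ]
box 85 170 [0.498  0.1033 0.08  ]
tile [ 0.4952 -0.2767  0.019 ]
tile [ 0.4927 -0.3488  0.019 ]
tile [ 0.4314 -0.3437  0.019 ]
tile [ 0.4326 -0.2743  0.019 ]
top boxtop 3131 [0.5167 0.0016 0.0806] z [0.076 0.081 0.084] rect [529.1  99.4] [421.6 196.8] 84.1
top tube 78 [ 0.5267 -0.0337  0.1045] z [0.1   0.104 0.109] rect [514.7  13.4] [ 25.3 172.4] 14.1
top hasp 249 [0.5125 0.2144 0.1382] z [0.103 0.143 0.162] rect [517.7 204.4] [109.8 210.5] 9.5
top standbase 758 [0.4382 0.3225 0.012 ] z [0.008 0.012 0.016] rect [448.7 381. ] [232.2 296. ] 89.7
top stand 277 [0.4479 0.3358 0.122 ] z [0.088 0.103 0.159] rect [439.2 371.7] [136.8 115.4] 58.9
top tile 818 [ 0.4341 -0.2881  0.0192] z [0.016 0.019 0.024] rect [ 409.  -289.1] [144.2 272.9] 70.5
side boxtop 2542 [0.5175 0.0191 0.0803] z [0.075 0.08  0.084] rect [528.1  98.4] [427.5 189.9] 83.1
side tube 79 [ 0.5277 -0.0347  0.1035] z [0.1   0.104 0.108] rect [515.2  16.6] [ 24.1 176.6] 14.6
side hasp 568 [0.5262 0.218  0.1314] z [0.104 0.132 0.159] rect [519.3 205.8] [110.4 208.8] 9.5
side standbase 1236 [0.4447 0.3262 0.0116] z [0.008 0.012 0.015] rect [418.1 379.1] [249.8 236.7] 3.7
side stand 619 [0.4537 0.3429 0.1139] z [0.086 0.101 0.156] rect [450.  330.5] [170.5 141.5] 12.8
side tile 400 [ 0.4327 -0.2826  0.0186] z [0.016 0.018 0.022] rect [ 404.5 -271.2] [111.8 261.7] 65.9
```

Run:
```python
from h import *
t=ld("top0"); s=ld("side0"); w=ld("wrist0")
crop(t,160,230,260,330,6,"pics/topstand.png")
for u,v in [(268,355),(480,350),(500,515),(280,515)]: print("base",atz(s,270+u/5,285+v/5,.012).round(4))
# hasp: side depth along strip
print("hasp")
for v in (246,250,255,260,265,270,274): 
    us=range(322,340,2); print(v,[tuple(pt(s,u,v).round(3)) for u in (325,327,329,336)])
P=cloud(s)[283:375,335:365].reshape(-1,3); P=P[(P[:,2]>.09)&(P[:,1]<.45)&(P[:,1]>.25)]
for z in np.arange(.09,.17,.01):
    q=P[(P[:,2]>=z)&(P[:,2]<z+.01)]; print("rod",z.round(2),len(q),q.mean(0).round(4) if len(q) else '', q.min(0).round(3) if len(q) else '', q.max(0).round(3) if len(q) else '')
P=cloud(t)[230:330,160:260].reshape(-1,3)
for z in np.arange(.03,.18,.01):
    q=P[(P[:,2]>=z)&(P[:,2]<z+.01)]; print("top",z.round(2),len(q),np.median(q,0).round(4) if len(q) else '', q.min(0).round(3) if len(q) else '', q.max(0).round(3) if len(q) else '')
```

```text
base [0.4976 0.2761 0.012 ]
base [0.4143 0.2692 0.012 ]
base [0.4088 0.3537 0.012 ]
base [0.4905 0.3578 0.012 ]
hasp
246 [(np.float64(0.504), np.float64(-0.001), np.float64(0.079)), (np.float64(0.5), np.float64(-0.004), np.float64(0.078)), (np.float64(0.495), np.float64(-0.001), np.float64(0.08)), (np.float64(0.48), np.float64(0.109), np.float64(0.159))]
250 [(np.float64(0.502), np.float64(0.115), np.float64(0.152)), (np.float64(0.498), np.float64(0.117), np.float64(0.154)), (np.float64(0.495), np.float64(0.02), np.float64(0.084)), (np.float64(0.479), np.float64(0.111), np.float64(0.15))]
255 [(np.float64(0.502), np.float64(0.11), np.float64(0.136)), (np.float64(0.498), np.float64(0.111), np.float64(0.137)), (np.float64(0.494), np.float64(0.036), np.float64(0.082)), (np.float64(0.479), np.float64(0.037), np.float64(0.083))]
260 [(np.float64(0.502), np.float64(0.102), np.float64(0.117)), (np.float64(0.497), np.float64(0.105), np.float64(0.119)), (np.float64(0.493), np.float64(0.104), np.float64(0.119)), (np.float64(0.479), np.float64(0.054), np.float64(0.082))]
265 [(np.float64(0.501)
[... 1609 characters left out ...]
.516 0.404 0.08 ]
top 0.08 35 [0.5001 0.3084 0.0868] [0.358 0.256 0.081] [0.556 0.406 0.09 ]
top 0.09 86 [0.5069 0.3394 0.0949] [0.36  0.255 0.09 ] [0.555 0.412 0.1  ]
top 0.1 77 [0.4465 0.3504 0.1018] [0.36  0.299 0.1  ] [0.517 0.411 0.106]
top 0.11 9 [0.5426 0.2615 0.1168] [0.529 0.259 0.112] [0.556 0.275 0.119]
top 0.12 21 [0.5343 0.2635 0.1262] [0.448 0.258 0.12 ] [0.56  0.294 0.13 ]
top 0.13 32 [0.4928 0.2853 0.1363] [0.446 0.259 0.13 ] [0.562 0.326 0.14 ]
top 0.14 95 [0.5424 0.2677 0.145 ] [0.446 0.257 0.14 ] [0.563 0.327 0.15 ]
top 0.15 94 [0.4532 0.3111 0.1548] [0.446 0.263 0.15 ] [0.548 0.329 0.16 ]
top 0.16 1 [0.455  0.295  0.1609] [0.455 0.295 0.161] [0.455 0.295 0.161]
top 0.17 0
```

View pics/topstand.png

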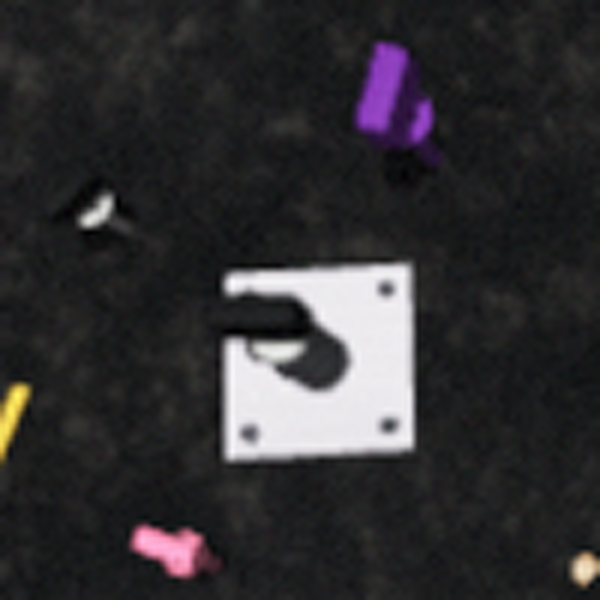

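Run:
```python
from h import *
from scipy.spatial.transform import Rotation as Ro
w=ld("wrist0"); C=-w["R"].T@w["t"]; print(C)
R=Ro.from_quat([ 9.81149991e-01, -1.93246009e-01, -9.10843414e-05,  8.17211402e-04]).as_matrix()
p=np.array([0.25573314, 0.62421072, 0.2553578 ])
print("cam in tool",R.T@(C-p)); print("axes cam in tool\n",(w["R"]@R).round(3))
```

```text
[0.32803457 0.595107   0.37298804]
cam in tool [ 0.07795383 -0.00029441 -0.1176202 ]
axes cam in tool
 [[-0.001  1.    -0.001]
 [-0.952 -0.001 -0.307]
 [-0.307  0.001  0.952]]
```

Call:
apply_moves([
  [[0.1,-0.22,0],[0,0,-0.1]],
  [[0.2,-0.44,0],[0,0,-0.2]],
  [[0.3,-0.66,0],[0,0,-0.3]],
  [[0.4,-0.88,0],[0,0,-0.4]],
  [[0.46,-1,0],[0,0,-0.5]],
], hand=-1, newtons=40)

```text
time_s: 0.78
tool_pos: [0.3714, 0.3719, 0.2565]
ee_rot: [0.897, -0.443, -0.0, -0.0]
force: [-0.8, 0.1, 0.4]
opening: -0.0003
```

```bash
cat > snap.py <<'E'
import sys
from workcell import robot, optics
from h import *
n,o=sys.argv[1:3]
c=optics.read_camera(n); np.savez(o+".npz",**c); cv2.imwrite(f"pics/{o}.png",c["color"])
s=robot.get_state()
for k in ("time_s","joints","tool_pos","ee_rot","force","opening"): print(k,np.round(s[k],4))
open("log.txt","a").write(repr((list(s["joints"]),list(s["tool_pos"]),list(s["ee_rot"])))+"\n")
E
python3 snap.py wrist w1
```

```text
time_s 0.825
joints [ 1.1566e+00  1.1070e-01 -3.1600e-01 -1.0000e-04 -1.1448e+00 -5.0880e-01]
tool_pos [0.372  0.3698 0.2565]
ee_rot [ 8.954e-01 -4.453e-01 -0.000e+00  4.000e-04]
force [ 0.7313 -4.2777 -0.9955]
opening 0.0006
```

View pics/w1.png

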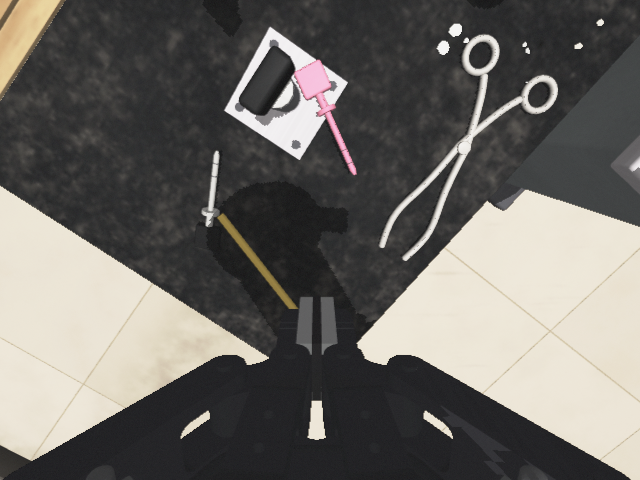

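Run:
```python
from h import *
c=ld("w1"); crop(c,210,15,370,175,5,"pics/w1c.png")
P=cloud(c)
q=rectz(P,.149,.162,(.42,.49),(.26,.36)); r=cv2.minAreaRect((q[:,:2]*1000).astype(np.float32)); print(len(q),np.median(q[:,2]),r)
q=rectz(P,.05,.162,(.30,.42),(.26,.4)); print("pink",len(q),q.mean(0),q.min(0),q.max(0))
```

```text
1866 0.15455950627897985 ((452.9034118652344, 310.68731689453125), (14.343568801879883, 35.962650299072266), 0.8207660913467407)<stdin>:5: RuntimeWarning: Mean of empty slice.
  ret = um.true_divide(
Traceback (most recent call last):
ValueError: zero-size array to reduction operation minimum which has no identity
```

View pics/w1c.png

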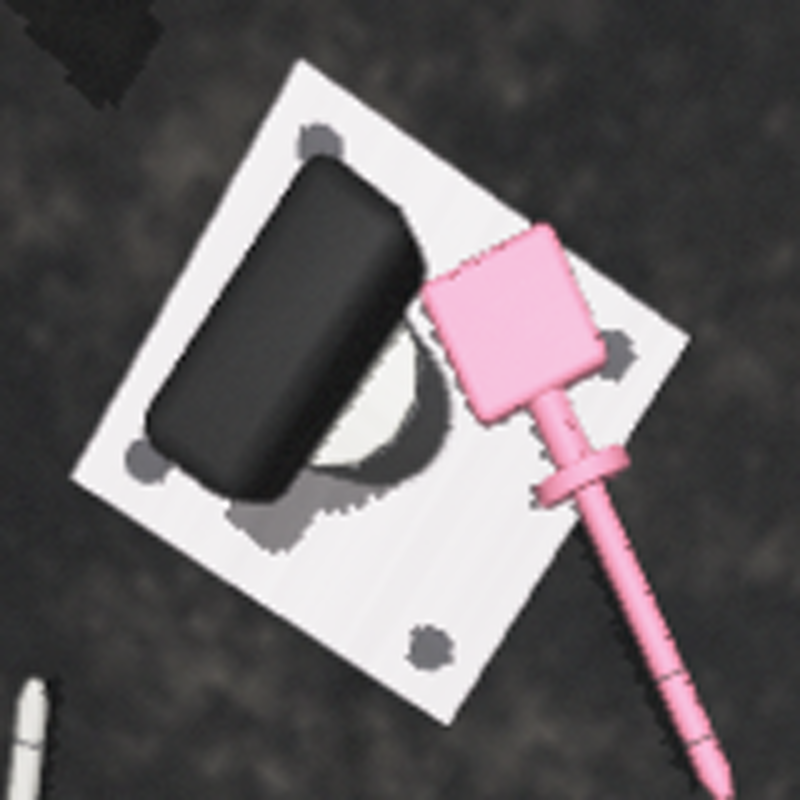

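Run:
```python
from h import *
c=ld("w1"); print([pt(c,u,v).round(3) for u,v in [(313,80),(306,65),(325,108),(352,172),(215,160),(210,214),(230,10)]])
s=ld("side0"); print("side pink",[pt(s,270+u/5,285+v/5).round(3) for u,v in [(640,350),(632,425),(617,530)]], "purple",[pt(s,270+u/5,285+v/5).round(3) for u,v in [(145,85),(145,130),(148,350)]], "small",[pt(s,270+u/5,285+v/5).round(3) for u,v in [(220,470),(222,515),(222,580)]])
```

```text
[array([0.441, 0.286, 0.023]), array([0.453, 0.279, 0.013]), array([0.419, 0.297, 0.029]), array([0.366, 0.326, 0.028]), array([0.472, 0.395, 0.016]), array([0.448, 0.441, 0.015]), array([ 0.533,  0.283, -0.   ])]
side pink [array([0.365, 0.357, 0.104]), array([0.364, 0.356, 0.065]), array([0.365, 0.351, 0.003])] purple [array([0.545, 0.271, 0.145]), array([0.545, 0.275, 0.126]), array([0.545, 0.274, 0.01 ])] small [array([0.511, 0.407, 0.09 ]), array([0.51 , 0.405, 0.064]), array([0.51 , 0.407, 0.032])]
```

Call:
apply_moves([
  [[0.08,-0.22,0],[0,0,-0.1]],
  [[0.16,-0.44,0],[0,0,-0.2]],
  [[0.25,-0.66,0],[0,0,-0.3]],
  [[0.35,-0.83,0],[0,0,-0.4]],
  [[0.45,-0.93,0],[0,0,-0.4]],
  [[0.45,-0.93,0],[0,0,-0.4]],
])

```text
time_s: 1.58
tool_pos: [0.4843, 0.1404, 0.256]
ee_rot: [0.786, -0.619, -0.0, 0.0]
force: [0.2, 0.6, 1.0]
opening: 0.0002
```

```bash
python3 snap.py wrist w2; python3 -c "
from h import *
c=ld('w2'); print(proj(c,[.4946,.0926,.086]),proj(c,[.49,.112,.159]))"
```

```text
time_s 1.625
joints [ 6.7450e-01  7.5500e-02 -3.5730e-01 -2.0000e-04 -1.1388e+00 -4.3720e-01]
tool_pos [0.4837 0.1412 0.2559]
ee_rot [ 7.858e-01 -6.185e-01 -2.000e-04  4.000e-04]
force [ 0.2075 -0.6994 -0.2071]
opening -0.0004
[317.03332367 161.5727267 ] [317.30279813 209.6786697 ]
```

View pics/w2.png

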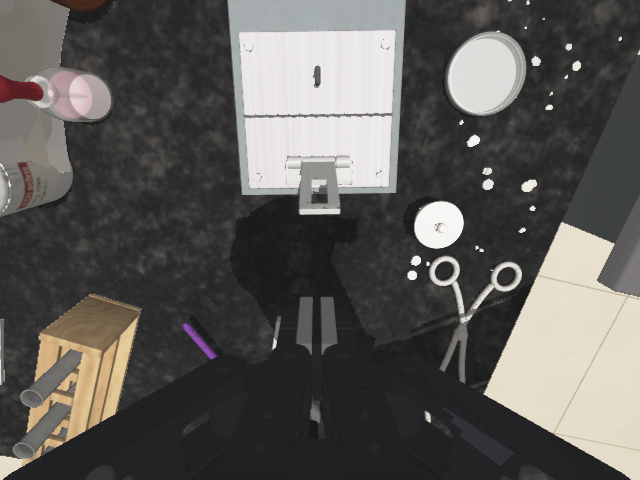

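Call:
apply_moves([
  [[0,0,-0.2],[0,0,0]],
  [[0,0,-0.38],[0,0,0]],
  [[0.0186,-0.078,-0.38],[0,0,0]],
  [[0.036,-0.152,-0.38],[0,0,0]],
  [[0.0485,-0.202,-0.38],[0,0,0]],
  [[0.061,-0.253,-0.4],[0,0,0]],
  [[0.067,-0.28,-0.428],[0,0,0]],
  [[0.072,-0.299,-0.452],[0,0,0]],
  [[0.0746,-0.311,-0.484],[0,0,0]],
  [[0.0764,-0.319,-0.516],[0,0,0]],
  [[0.0764,-0.319,-0.544],[0,0,0]],
  [[0.0764,-0.319,-0.544],[0,0,0]],
])

```text
time_s: 3.12
tool_pos: [0.5021, 0.0623, 0.1196]
ee_rot: [0.787, -0.618, -0.0, 0.001]
force: [0.3, -0.4, 0.3]
opening: 0.0
```

```bash
python3 snap.py wrist w3;python3 snap.py side s3; python3 snap.py top t3; python3 -c "
from h import *
crop(ld('t3'),150,220,410,330,3,'pics/t3c.png')
crop(ld('s3'),260,200,440,420,2.7,'pics/s3c.png')"
```

```text
time_s 3.175
joints [ 0.5122  0.2196 -0.5354 -0.     -0.8166 -0.2725]
tool_pos [0.5023 0.0624 0.12  ]
ee_rot [ 7.866e-01 -6.175e-01 -2.000e-04  3.000e-04]
force [0.4373 0.4023 0.7025]
opening -0.0003
time_s 3.225
joints [ 5.122e-01  2.192e-01 -5.350e-01  1.000e-04 -8.168e-01 -2.724e-01]
tool_pos [0.5025 0.0625 0.1203]
ee_rot [ 7.866e-01 -6.175e-01 -0.000e+00  1.000e-04]
force [-0.2928 -1.1412  0.4534]
opening -0.0002
time_s 3.275
joints [ 0.5122  0.2189 -0.5349  0.     -0.8167 -0.2724]
tool_pos [0.5026 0.0625 0.1204]
ee_rot [ 7.866e-01 -6.175e-01  0.000e+00 -1.000e-04]
force [ 0.2032 -0.3409 -0.136 ]
opening 0.0
```

View pics/w3.png

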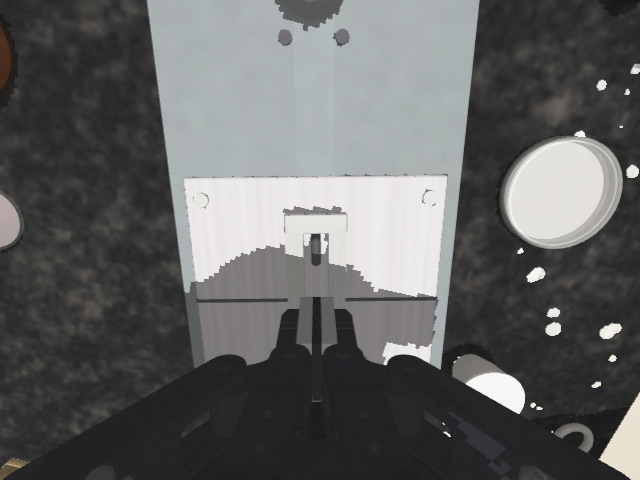

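View pics/s3c.png

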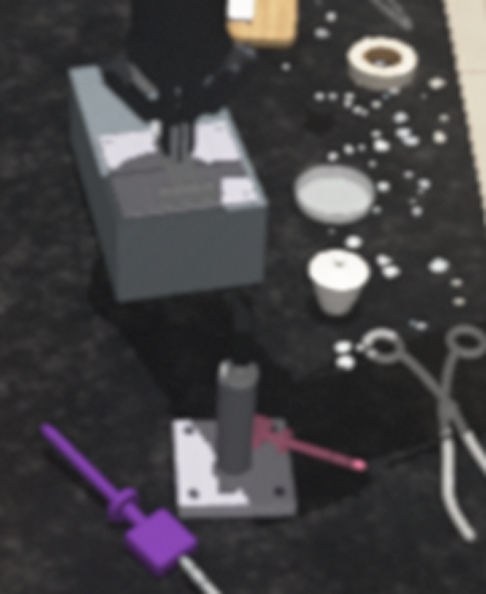

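View pics/t3c.png

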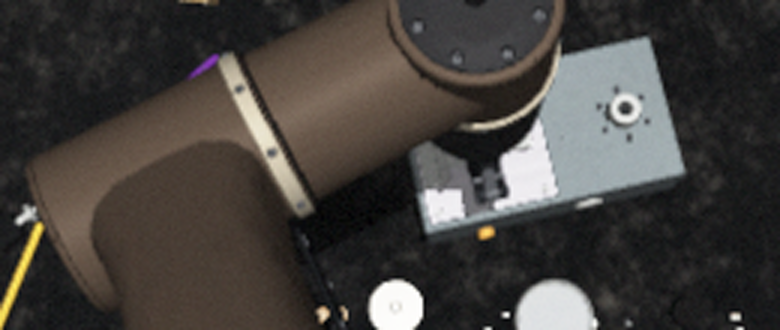

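Call:
apply_moves([
  [[0,0,-0.012],[0,0,0]],
  [[0,0,-0.022],[0,0,0]],
  [[0,0,-0.03],[0,0,0]],
  [[0,0,-0.034],[0,0,0]],
  [[0,0,-0.034],[0,0,0]],
])

```text
time_s: 3.9
tool_pos: [0.5026, 0.0624, 0.1129]
ee_rot: [0.787, -0.617, 0.0, -0.0]
force: [-4.3, -0.2, 12.7]
opening: 0.0002
```

Call:
apply_moves([
  [[0,0,0.1],[0,0,0]],
  [[-0.02,0.1,0.3],[0,0,0]],
  [[-0.05,0.2,0.5],[0,0,0]],
  [[-0.05,0.2,0.6],[0,0,0]],
  [[-0.05,0.2,0.6],[0,0,0]],
], hand=0)

```text
time_s: 4.53
tool_pos: [0.4907, 0.1131, 0.264]
ee_rot: [0.787, -0.617, 0.001, -0.002]
force: [0.0, -1.1, -0.9]
opening: 0.0428
```

```bash
python3 snap.py wrist w4; python3 -c "
from h import *
c=ld('w4');P=cloud(c); b=np.array([.233,-.972])
D=P[...,:2]-np.array([.4946,.0926]); d=D@b; l=D@np.array([.972,.233])
for k in range(0,85,8):
    m=(d>k/1000)&(d<(k+8)/1000)&(abs(l)<.011)&(P[...,2]>.078)&(P[...,2]<.12); print(k,m.sum(),np.percentile(P[m][:,2],[10,50,90]).round(4))
q=rectz(P,.1,.11,(.5,.56),(-.09,-.03)); print('tube',len(q),q.mean(0),cv2.minEnclosingCircle((q[:,:2]*1000).astype(np.float32)))
crop(c,200,0,440,240,2.5,'pics/w4c.png')
"; cat log.txt
```

```text
time_s 4.575
joints [ 6.1720e-01  6.7600e-02 -3.5080e-01 -3.0000e-04 -1.1507e+00 -3.7730e-01]
tool_pos [0.49   0.1127 0.2623]
ee_rot [ 7.866e-01 -6.175e-01  1.000e-04 -9.000e-04]
force [ 0.0992 -0.9696 -0.6551]
opening 0.0429
0 319 [0.0871 0.0885 0.0902]
8 290 [0.0869 0.0879 0.0888]
16 317 [0.087  0.0879 0.0888]
24 306 [0.087  0.0879 0.0887]
32 323 [0.0825 0.0877 0.0887]
40 333 [0.0821 0.0871 0.0885]
48 337 [0.0822 0.0874 0.089 ]
56 330 [0.0825 0.0878 0.0934]
64 358 [0.0825 0.0876 0.0888]
72 328 [0.0822 0.0872 0.0885]
80 359 [0.0815 0.0826 0.0835]
tube 0 [nan nan nan] ((0.0, 0.0), 0.0)
([np.float64(1.1566336408954077), np.float64(0.11071269510401265), np.float64(-0.3160209019243439), np.float64(-9.32288600626217e-05), np.float64(-1.1448354814231452), np.float64(-0.5087792548892454)], [np.float64(0.3720272555986781), np.float64(0.3697677736477371), np.float64(0.2565167713018534)], [np.float64(0.8953898424948656), np.float64(-0.44528292002889086), np.float64(-2.4122174435302124e-05), np.float64(0.0003879506214292387)])
([np.float64(0.6744911741104574), np.float64(0.07549199798799636), 
[... 1509 characters left out ...]
625221404312909), np.float64(0.12042909189443242)], [np.float64(0.78658965907764), np.float64(-0.6174760707013235), np.float64(4.016454602623628e-05), np.float64(-9.343546105289905e-05)])
([np.float64(0.6171661406582704), np.float64(0.06758353918195519), np.float64(-0.35076994921485966), np.float64(-0.0003225589749462742), np.float64(-1.1507492054436985), np.float64(-0.37726135960697127)], [np.float64(0.4900036664399239), np.float64(0.11266487303055357), np.float64(0.2623300831750493)], [np.float64(0.7866008162030853), np.float64(-0.6174612677317964), np.float64(9.943535338703236e-05), np.float64(-0.000853763604962487)])<string>:7: RuntimeWarning: Mean of empty slice.
  ret = um.true_divide(
```

View pics/w4.png

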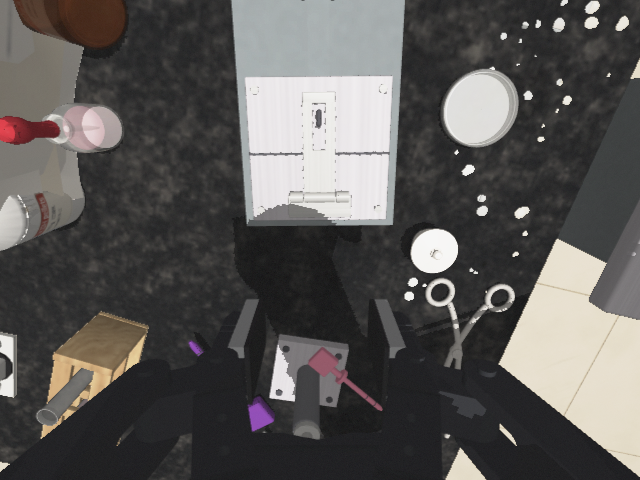

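```bash
cat >> h.py <<'E'
from scipy.spatial.transform import Rotation as Ro
def down(yaw_x_deg,tilt_deg):
    """tool-down with tool x at yaw, then rotate about world x by tilt"""
    x=np.array([np.cos(np.radians(yaw_x_deg)),np.sin(np.radians(yaw_x_deg)),0]); z=np.array([0,0,-1.]); y=np.cross(z,x)
    return Ro.from_euler('x',tilt_deg,degrees=True)*Ro.from_matrix(np.stack([x,y,z],1))
def turn(q,target): return (target*Ro.from_quat(q).inv()).as_rotvec(degrees=True)/60
E
python3 -c "
from h import *
q=[.7866,-.61746,0,0]
print(turn(q,down(-89.2,-50)).round(4), down(-89.2,-50).as_matrix().round(3))"
```

```text
[-0.8297 -0.0941 -0.2018] [[ 0.014 -1.    -0.   ]
 [-0.643 -0.009 -0.766]
 [ 0.766  0.011 -0.643]]
```

Call:
apply_moves([
  [[-0.03,0.2,0.05],[-0.1,-0.012,-0.025]],
  [[-0.06,0.4,0.1],[-0.2,-0.024,-0.05]],
  [[-0.09,0.6,0.12],[-0.3,-0.035,-0.075]],
  [[-0.12,0.8,0.12],[-0.45,-0.05,-0.11]],
  [[-0.15,0.93,0.12],[-0.6,-0.07,-0.15]],
  [[-0.15,0.93,0.12],[-0.72,-0.08,-0.175]],
  [[-0.15,0.93,0.12],[-0.83,-0.094,-0.202]],
  [[-0.15,0.93,0.12],[-0.83,-0.094,-0.202]],
  [[-0.15,0.93,0.12],[-0.83,-0.094,-0.202]],
])

```text
time_s: 5.7
tool_pos: [0.4527, 0.3446, 0.2912]
ee_rot: [0.645, -0.636, 0.296, 0.301]
force: [-0.7, 0.5, 0.3]
opening: 0.0425
```

```bash
python3 snap.py side s5;python3 snap.py wrist w5;python3 snap.py top t5
```

```text
time_s 5.75
joints [ 1.1755  0.5487 -0.0087  0.3095 -1.832  -1.2124]
tool_pos [0.4527 0.3444 0.292 ]
ee_rot [ 0.6454 -0.6369  0.2961  0.3003]
force [-1.0442 -0.0419  0.1049]
opening 0.0428
time_s 5.8
joints [ 1.1755  0.5479 -0.0085  0.3095 -1.8324 -1.2125]
tool_pos [0.4527 0.3444 0.2926]
ee_rot [ 0.6454 -0.6371  0.296   0.3   ]
force [0.6665 0.1582 0.754 ]
opening 0.0426
time_s 5.85
joints [ 1.1755  0.5475 -0.0084  0.3095 -1.8326 -1.2126]
tool_pos [0.4527 0.3443 0.2928]
ee_rot [ 0.6453 -0.6372  0.296   0.2998]
force [-0.2788  0.0323 -0.0115]
opening 0.0425
```

View pics/s5.png

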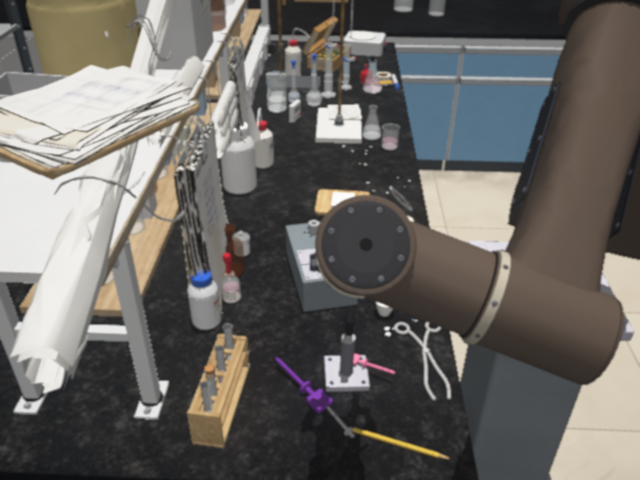

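View pics/w5.png

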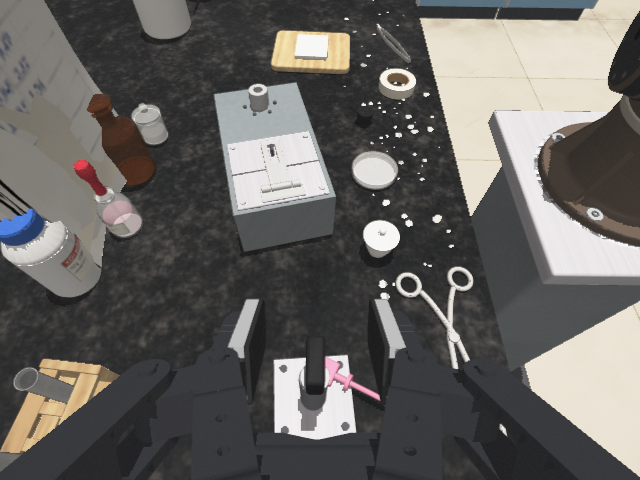

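View pics/t5.png

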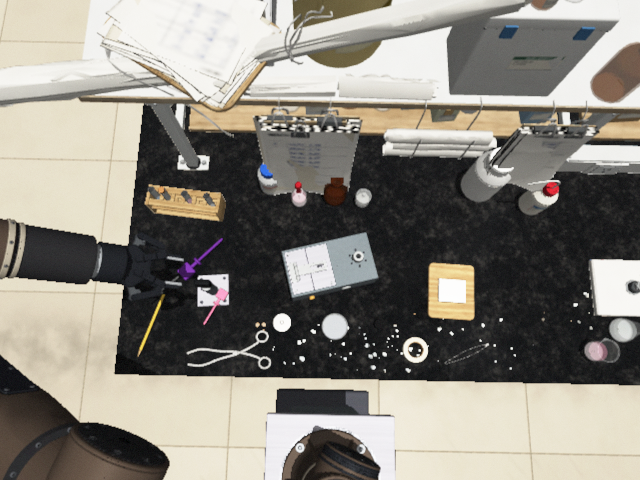

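Run:
```python
from h import *
for n in("w5","t5","s5"):
    c=ld(n);P=cloud(c)
    q=rectz(P,.148,.162,(.42,.49),(.27,.36)); 
    if len(q)>4:
        r=cv2.minAreaRect((q[:,:2]*1000).astype(np.float32)); print(n,len(q),np.median(q[:,2]).round(4),r,q.mean(0))
    q=rectz(P,.125,.148,(.42,.49),(.27,.36)); print(len(q),q.min(0).round(4),q.max(0).round(4)) if len(q) else 0
    q=rectz(P,.085,.1,(.42,.49),(.27,.36)); 
    if len(q)>4: print("tube",len(q),q.min(0).round(4),q.max(0).round(4))
    q=rectz(P,.099,.112,(.5,.56),(-.09,-.03)); 
    if len(q)>4: print("guide",len(q),q.mean(0).round(4),cv2.minEnclosingCircle((q[:,:2]*1000).astype(np.float32)))
crop(ld("w5"),260,320,380,440,5,"pics/w5c.png")
t=np.array([.4531,.3113,.137]); R=Ro.from_quat([.6453,-.6372,.296,.2998]).as_matrix()
print(R.round(3)); print(proj(ld("w5"),t), proj(ld("w5"),[.530,-.059,.105]))
```

```text
w5 973 0.1546 ((452.0073547363281, 311.50592041015625), (35.574607849121094, 13.31351375579834), 89.81106567382812) [0.45185439 0.31260165 0.15445196]
113 [0.4449 0.326  0.1251] [0.4587 0.3293 0.1478]
tube 99 [0.4397 0.3035 0.0852] [0.465  0.3237 0.1   ]
guide 233 [ 0.5314 -0.057   0.1037] ((531.708740234375, -58.98193359375), 13.48178768157959)
t5 94 0.1549 ((451.4220886230469, 311.07159423828125), (13.638086318969727, 35.83842086791992), 1.41973876953125) [0.45205447 0.31036308 0.15502672]
35 [0.4451 0.2931 0.1253] [0.4581 0.3266 0.1464]
tube 20 [0.4412 0.2981 0.0856] [0.4593 0.3214 0.0998]
guide 64 [ 0.5328 -0.0589  0.105 ] ((533.8307495117188, -58.732765197753906), 12.938196182250977)
s5 120 0.1541 ((453.9251403808594, 314.1668395996094), (12.52094841003418, 35.78067398071289), 0.19896942377090454) [0.45378705 0.31519747 0.15369823]
77 [0.4468 0.3243 0.1255] [0.4599 0.3327 0.148 ]
tube 102 [0.4417 0.3014 0.0854] [0.4673 0.3268 0.0999]
guide 68 [ 0.5337 -0.0556  0.1036] ((534.0713500976562, -56.39931106567383), 15.807730674743652)
[[ 0.013 -1.    -0.   ]
 [-0.645 -0.008 -0.764]
 [ 0.764  0.01  -0.645]]
[313.12053402 365.67279851] [259.01409661  89.36291962]
```

View pics/w5c.png

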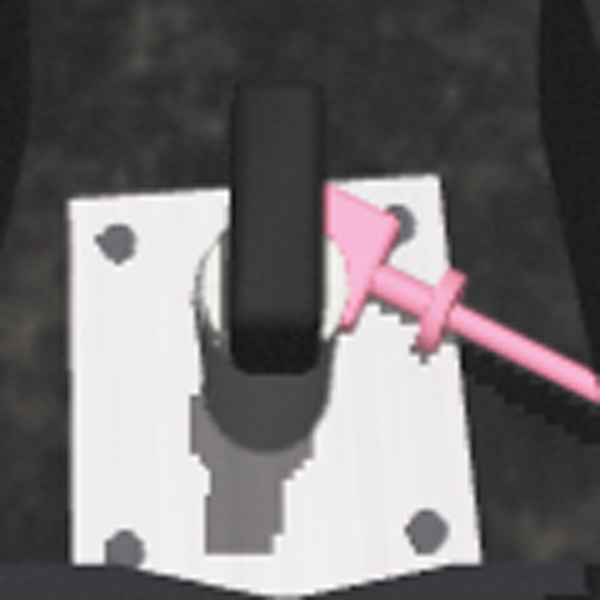

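Call:
apply_moves([
  [[0,0.07,-0.2],[0,0,0]],
  [[0,0.134,-0.4],[0,0,0]],
  [[0,0.134,-0.4],[0,0,0]],
  [[0,0.07,-0.455],[0,0,0]],
  [[0,-0.01,-0.522],[0,0,0]],
  [[0,-0.08,-0.58],[0,0,0]],
  [[0,-0.112,-0.606],[0,0,0]],
  [[0,-0.112,-0.606],[0,0,0]],
])

```text
time_s: 6.85
tool_pos: [0.4529, 0.3168, 0.1418]
ee_rot: [0.645, -0.637, 0.297, 0.3]
force: [1.0, -0.6, 0.3]
opening: 0.0427
```

```bash
python3 snap.py wrist w6; python3 snap.py side s6; python3 -c "
from h import *
crop(ld('s6'),270,260,430,420,4.5,'pics/s6c.png');crop(ld('w6'),160,200,480,440,2,'pics/w6c.png')"
```

```text
time_s 6.9
joints [ 1.161   0.6545 -0.1966  0.3105 -1.5487 -1.2923]
tool_pos [0.453  0.3174 0.1418]
ee_rot [ 0.6453 -0.6369  0.2966  0.2999]
force [0.91   0.2759 0.5369]
opening 0.0428
time_s 6.95
joints [ 1.1612  0.655  -0.1963  0.3105 -1.5486 -1.2924]
tool_pos [0.453  0.3177 0.1415]
ee_rot [ 0.6453 -0.6368  0.2967  0.2999]
force [0.6926 0.7848 0.3732]
opening 0.0426
```

View pics/s6c.png

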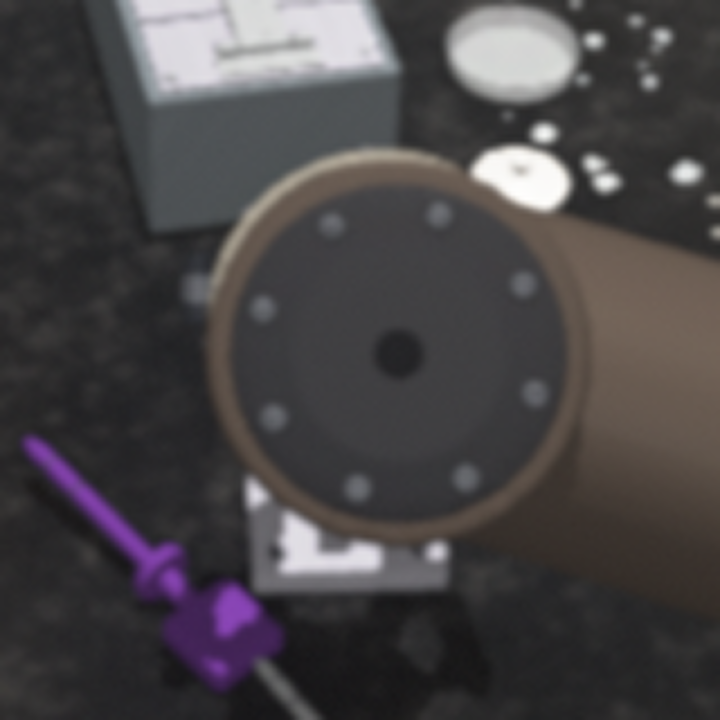

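View pics/w6c.png

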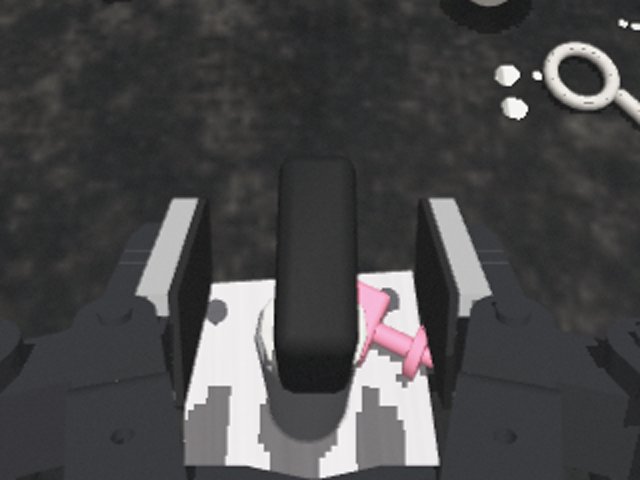

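Call:
apply_moves([
  [[0,0,0],[0,0,0]],
  [[0,0,0],[0,0,0]],
  [[0,0,0],[0,0,0]],
  [[0,0,0],[0,0,0]],
  [[0,0,0],[0,0,0]],
], hand=-1, newtons=60)

```text
time_s: 7.58
tool_pos: [0.4527, 0.3173, 0.1407]
ee_rot: [0.645, -0.636, 0.297, 0.301]
force: [0.8, 2.3, 5.0]
opening: 0.0134
```

```bash
python3 snap.py wrist w7; python3 -c "
from h import *
crop(ld('w7'),160,200,480,440,2,'pics/w7c.png')"
```

```text
time_s 7.625
joints [ 1.1614  0.6561 -0.1976  0.3105 -1.548  -1.2927]
tool_pos [0.4527 0.3172 0.1407]
ee_rot [ 0.6452 -0.6365  0.297   0.3006]
force [-0.3549  2.439   4.8829]
opening 0.013
```

View pics/w7c.png

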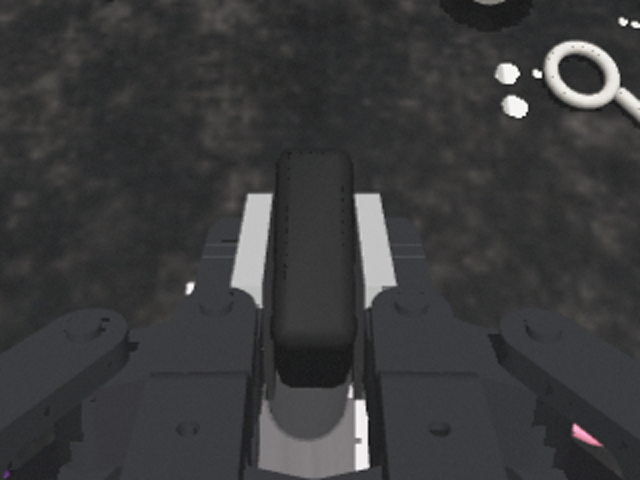

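Call:
apply_moves([
  [[0,0,0.06],[0,0,0]],
  [[0,0,0.16],[0,0,0]],
  [[0,0,0.28],[0,0,0]],
  [[0,0,0.4],[0,0,0]],
  [[0,0,0.52],[0,0,0]],
  [[0,0,0.56],[0,0,0]],
  [[0,0,0.56],[0,0,0]],
])

```text
time_s: 8.5
tool_pos: [0.4523, 0.3166, 0.2805]
ee_rot: [0.645, -0.637, 0.296, 0.301]
force: [0.9, 0.0, -0.8]
opening: 0.0133
```

```bash
python3 snap.py wrist w8; python3 snap.py top t8; python3 -c "
from h import *
crop(ld('w8'),160,200,480,440,2,'pics/w8c.png');crop(ld('t8'),130,210,330,310,4,'pics/t8c.png')"
```

```text
time_s 8.55
joints [ 1.1604  0.5241 -0.0849  0.3168 -1.7817 -1.216 ]
tool_pos [0.4521 0.3164 0.2797]
ee_rot [ 0.645  -0.6365  0.2966  0.3015]
force [ 0.3217 -0.2418 -2.065 ]
opening 0.0134
time_s 8.6
joints [ 1.1605  0.5248 -0.0853  0.3169 -1.7816 -1.2159]
tool_pos [0.4521 0.3164 0.2793]
ee_rot [ 0.645  -0.6363  0.2967  0.3019]
force [-1.2179  0.2893 -0.5855]
opening 0.0136
```

View pics/w8c.png

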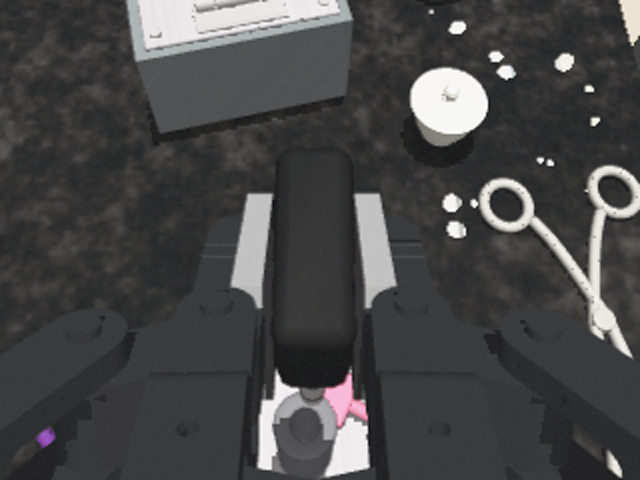

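View pics/t8c.png

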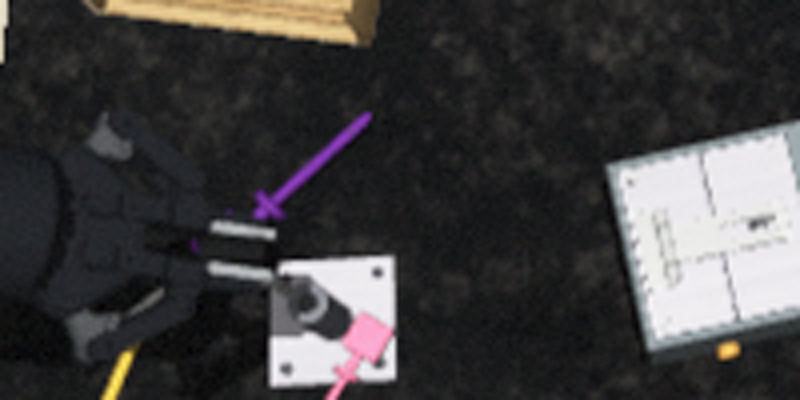

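Run:
```python
from h import *
t=ld("t8")
crop(t,340,240,380,280,15,"pics/g8.png"); crop(t,190,265,230,305,15,"pics/st8.png")
a=cv2.imread("pics/g8.png"); b=cv2.imread("pics/st8.png"); cv2.imwrite("pics/gs8.png",cv2.resize(np.hstack([a,b]),None,fx=.66,fy=.66))
w=ld("w8"); print(proj(w,[.4525,.3118,.095]))
```

```text
[312.62320603 413.12775434]
```

View pics/gs8.png

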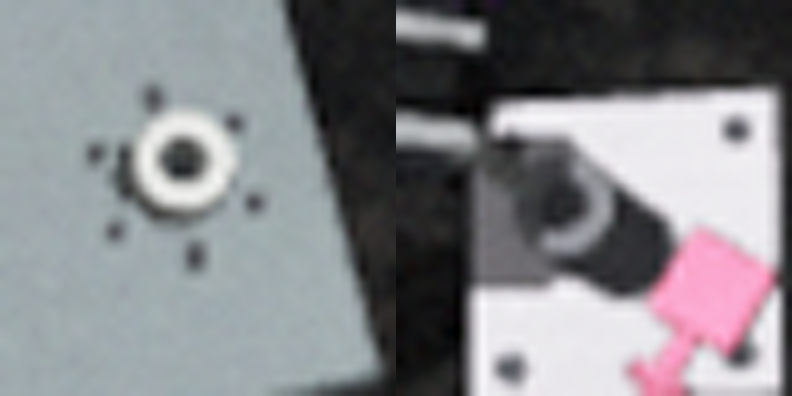

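Run:
```python
from h import *
t=ld("t8")
g=atz(t,358.2,255.6,.105); s=atz(t,206.7,285.0,.095); print(g,s,g-s)
w=ld("w5"); crop(w,235,70,285,120,10,"pics/g5.png")
```

```text
[ 0.53250043 -0.05856065  0.105     ] [0.45275024 0.31094464 0.095     ] [ 0.07975019 -0.36950529  0.01      ]
```

View pics/g5.png

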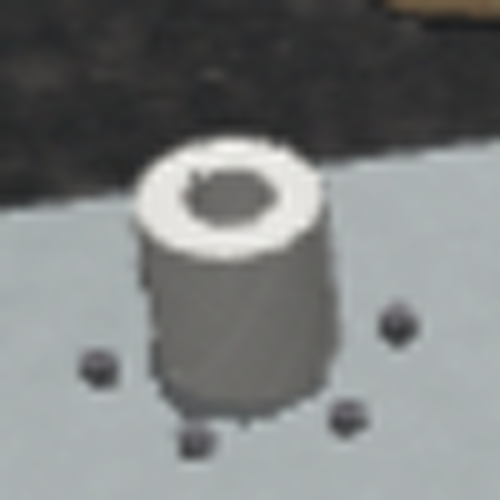

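Call:
apply_moves([
  [[0.02,-0.1,0],[0,0,0]],
  [[0.06,-0.28,0],[0,0,0]],
  [[0.1,-0.46,0],[0,0,0]],
  [[0.14,-0.64,0],[0,0,0]],
  [[0.18,-0.82,0],[0,0,0]],
  [[0.2,-0.93,0],[0,0,0]],
  [[0.2,-0.93,0],[0,0,0]],
])

```text
time_s: 9.48
tool_pos: [0.5018, 0.082, 0.2796]
ee_rot: [0.644, -0.637, 0.296, 0.303]
force: [0.5, 0.3, -0.4]
opening: 0.0134
```

Call:
apply_moves([
  [[0.02,-0.1,0],[0,0,0]],
  [[0.06,-0.28,0],[0,0,0]],
  [[0.1,-0.45,0],[0,0,0]],
  [[0.12,-0.546,0],[0,0,0]],
  [[0.12,-0.546,0],[0,0,0]],
  [[0.12,-0.546,0],[0,0,0]],
])

```text
time_s: 10.22
tool_pos: [0.5326, -0.0515, 0.28]
ee_rot: [0.645, -0.636, 0.297, 0.301]
force: [-0.0, 0.7, -0.4]
opening: 0.0132
```

```bash
python3 snap.py wrist w9; python3 snap.py side s9; python3 snap.py top t9; python3 -c "
from h import *
w=ld('w9');print(proj(w,[.5325,-.0585,.105]))
t=ld('t9');print(proj(t,[.5325,-.0585,.105]))
crop(w,160,200,480,440,2,'pics/w9c.png');crop(ld('t9'),270,200,430,320,4,'pics/t9c.png');crop(ld('s9'),250,160,450,310,4,'pics/s9c.png')"
```

```text
time_s 10.275
joints [ 0.6494  0.2734 -0.5885  0.6705 -1.3837 -1.0007]
tool_pos [ 0.5327 -0.0512  0.28  ]
ee_rot [ 0.6454 -0.6361  0.2969  0.3011]
force [-0.1823 -0.045  -1.3324]
opening 0.0132
time_s 10.325
joints [ 0.6496  0.2732 -0.5885  0.6706 -1.3836 -1.0006]
tool_pos [ 0.5328 -0.0511  0.2801]
ee_rot [ 0.6455 -0.6361  0.297   0.301 ]
force [ 1.7097 -0.0827 -0.2752]
opening 0.0133
time_s 10.375
joints [ 0.6497  0.273  -0.5886  0.6706 -1.3836 -1.0005]
tool_pos [ 0.5327 -0.0511  0.2801]
ee_rot [ 0.6455 -0.636   0.297   0.3009]
force [ 0.9774  0.0507 -0.5655]
opening 0.0132
[313.20658595 408.11718043]
[358.17537909 255.59962204]
```

View pics/w9c.png

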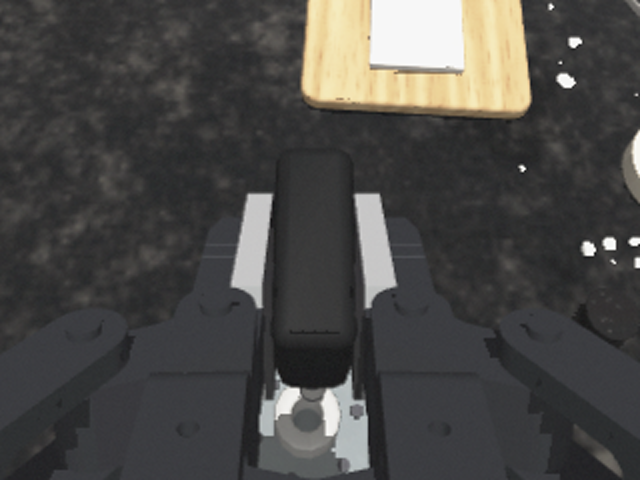

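View pics/t9c.png

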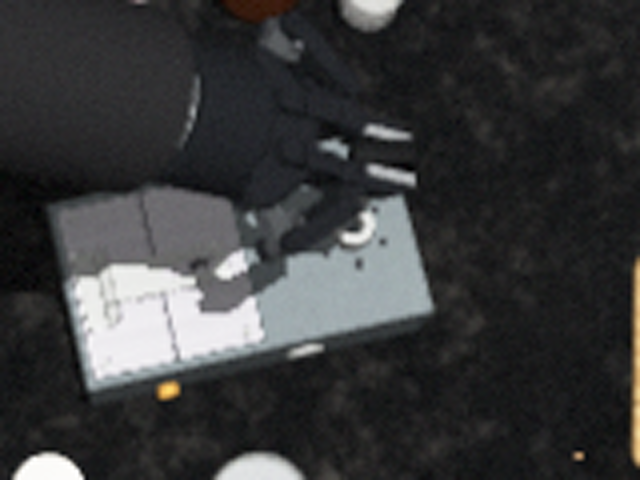

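View pics/s9c.png

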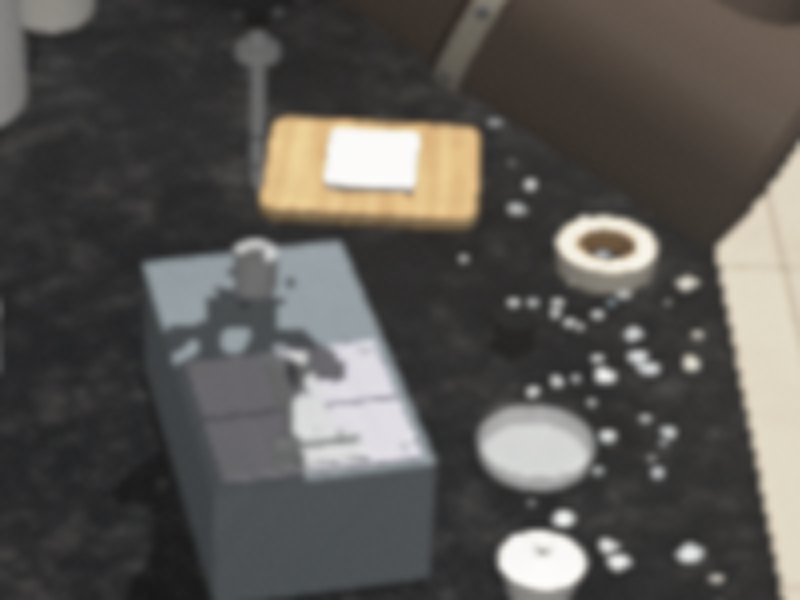

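Run:
```python
from h import *
s=ld("s9")
crop(s,295,160,335,240,10,"pics/s9d.png")
P=cloud(s)
for z in np.arange(.15,.24,.01):
    q=rectz(P,z,z+.01,(.5,.57),(-.1,-.02)); print(z.round(2),len(q),q.mean(0).round(4) if len(q) else '')
q=rectz(P,.1,.11,(.5,.57),(-.1,-.02)); print(len(q),q.mean(0),q.min(0),q.max(0))
print(proj(s,[.5325,-.0585,.105]),proj(s,[.5325,-.0585,.1494]),proj(s,[.5325,-.0585,.2344]))
```

```text
0.15 10 [ 0.5326 -0.0544  0.1564]
0.16 16 [ 0.5332 -0.0546  0.1649]
0.17 13 [ 0.5332 -0.0542  0.1747]
0.18 15 [ 0.5327 -0.0523  0.185 ]
0.19 18 [ 0.5333 -0.0538  0.1946]
0.2 17 [ 0.533  -0.0546  0.2055]
0.21 14 [ 0.5336 -0.0542  0.2155]
0.22 16 [ 0.5333 -0.0543  0.2248]
0.23 35 [ 0.533  -0.0533  0.2375]
65 [ 0.5340154  -0.05594755  0.10355499] [ 0.52236814 -0.07398098  0.10001806] [ 0.5457743  -0.04259078  0.10702551]
[313.70782716 222.26684895] [313.79440036 205.95463566] [313.96930375 172.99915199]
```

View pics/s9d.png

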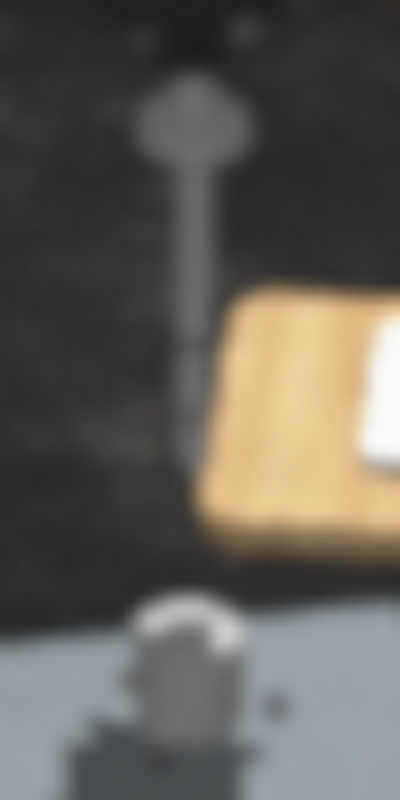

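Run:
```python
from h import *
a=ld("w8");b=ld("w9")
crop(a,290,390,335,435,9,"pics/a.png");crop(b,290,390,335,435,9,"pics/b.png")
cv2.imwrite("pics/ab.png",np.hstack([cv2.imread("pics/a.png"),cv2.imread("pics/b.png")])[:, :800])
# relation: tcp-relative
ta=np.array([.4521,.3164,.2797]); tb=np.array([.5327,-.0512,.2800])
S=np.array([.4527,.3113,.095]); 
# guide such that rod (at grasp tcp .4527,.3172 with S) coincides laterally w/ guide at tb
G=S+[tb[0]-.4527,tb[1]-.3172,.010]
print("S in w8",proj(a,S),"aligned G in w9",proj(b,G),G, "dG/dy",proj(b,G+[0,.001,0])-proj(b,G),proj(b,G+[.001,0,0])-proj(b,G))
```

```text
S in w8 [312.37483549 412.42905485] aligned G in w9 [312.91901896 410.11012974] [ 0.5327 -0.0571  0.105 ] dG/dy [-0.01719597  1.43192751] [-1.32145377 -0.01419048]
```

View pics/ab.png

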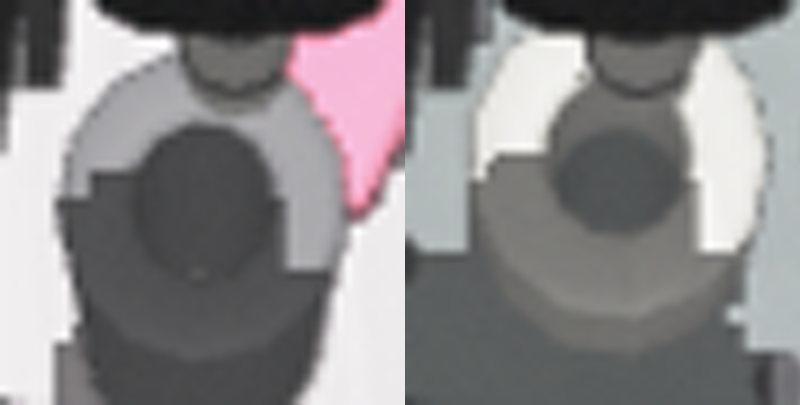

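Call:
apply_moves([
  [[-0.001,-0.006,0],[0,0,0]],
  [[-0.001,-0.006,-0.08],[0,0,0]],
  [[-0.001,-0.006,-0.14],[0,0,0]],
  [[-0.001,-0.006,-0.16],[0,0,0]],
  [[-0.001,-0.006,-0.16],[0,0,0]],
])

```text
time_s: 11.0
tool_pos: [0.5322, -0.0538, 0.2399]
ee_rot: [0.645, -0.636, 0.297, 0.302]
force: [0.8, 0.1, 0.3]
opening: 0.0133
```

```bash
python3 snap.py wrist w10; python3 snap.py side s10; python3 -c "
from h import *
crop(ld('w10'),280,360,350,440,8,'pics/w10c.png');crop(ld('s10'),295,160,335,240,7,'pics/s10d.png')
a=cv2.imread('pics/w10c.png');b=cv2.imread('pics/s10d.png');b=cv2.copyMakeBorder(b,0,a.shape[0]-b.shape[0],0,0,0);cv2.imwrite('pics/ab10.png',np.hstack([a,b])[:600,:800])"
```

```text
time_s 11.05
joints [ 0.6424  0.3143 -0.6375  0.6877 -1.3114 -1.0555]
tool_pos [ 0.5324 -0.0536  0.2403]
ee_rot [ 0.6451 -0.6364  0.2969  0.3012]
force [ 1.1062 -0.2468 -0.6891]
opening 0.0132
time_s 11.1
joints [ 0.6424  0.3139 -0.6373  0.6876 -1.3115 -1.0555]
tool_pos [ 0.5324 -0.0536  0.2405]
ee_rot [ 0.6451 -0.6365  0.2969  0.3009]
force [-0.8534  0.2598 -0.494 ]
opening 0.0134
```

View pics/ab10.png

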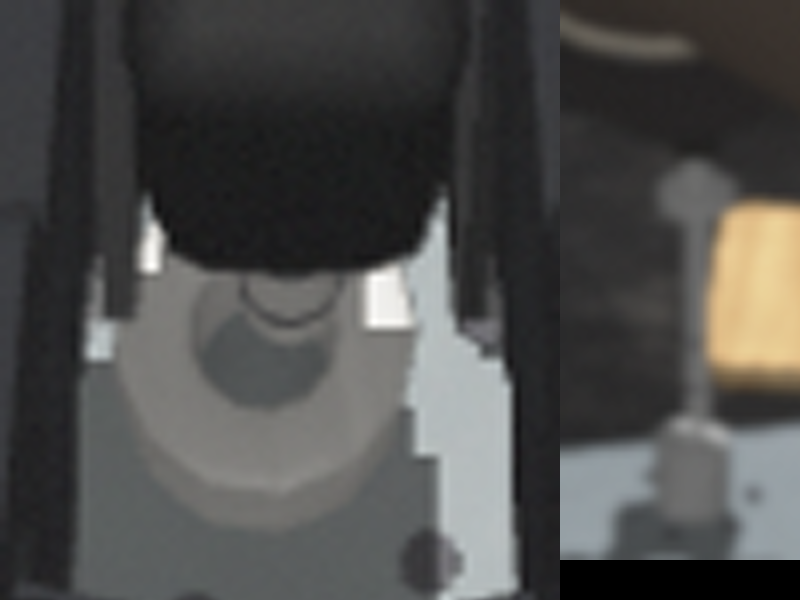

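Run:
```python
from h import *
w=ld("w10")
def c(X): 
    p=proj(w,X); return ((p-[280,360]+.5)*8).round(0)
x,y=.5324,-.0536-.0060
for z in (.105,.110,.115,.12,.13,.15,.195): print(z,c([x,y,z]), c([x,y+.004,z]))
print("guide",c([.5322,-.0587,.105]),c([.5322,-.0587+.006,.105]),c([.5322,-.0587+.013,.105]))
```

```text
0.105 [266. 327.] [265. 378.]
0.11 [266. 316.] [266. 368.]
0.115 [267. 304.] [266. 358.]
0.12 [267. 292.] [266. 346.]
0.13 [267. 267.] [267. 323.]
0.15 [269. 212.] [268. 271.]
0.195 [272.  47.] [271. 117.]
guide [268. 338.] [267. 416.] [266. 510.]
```

Call:
apply_moves([
  [[0.003,0.001,0],[0,-0.006,0]],
  [[0.005,0.001,0],[0,-0.01,0]],
  [[0.005,0.001,0],[0,-0.01,0]],
])

```text
time_s: 11.48
tool_pos: [0.5335, -0.0534, 0.2405]
ee_rot: [0.644, -0.638, 0.3, 0.297]
force: [0.7, -0.1, -0.5]
opening: 0.0132
```

```bash
cat > ab.py <<'E'
import sys
from h import *
w,s=ld(sys.argv[1]),ld(sys.argv[2])
a=cv2.resize(w["color"][360:440,280:350],None,fx=7,fy=7,interpolation=cv2.INTER_CUBIC)
b=cv2.resize(s["color"][170:240,295:335],None,fx=8,fy=8,interpolation=cv2.INTER_CUBIC)
cv2.imwrite(sys.argv[3],np.hstack([a,b[:560,:310]]))
E
python3 snap.py wrist w11; python3 snap.py side s11; python3 ab.py w11 s11 pics/ab11.png
```

```text
time_s 11.525
joints [ 0.6426  0.3121 -0.6414  0.6939 -1.3063 -1.0668]
tool_pos [ 0.5335 -0.0534  0.2405]
ee_rot [ 0.6435 -0.6381  0.3002  0.2975]
force [-0.6925  0.2035 -0.6657]
opening 0.0135
time_s 11.575
joints [ 0.6426  0.3123 -0.6414  0.6939 -1.3063 -1.0668]
tool_pos [ 0.5335 -0.0534  0.2404]
ee_rot [ 0.6435 -0.6381  0.3002  0.2976]
force [ 0.3126 -0.4263 -0.217 ]
opening 0.0132
```

View pics/ab11.png

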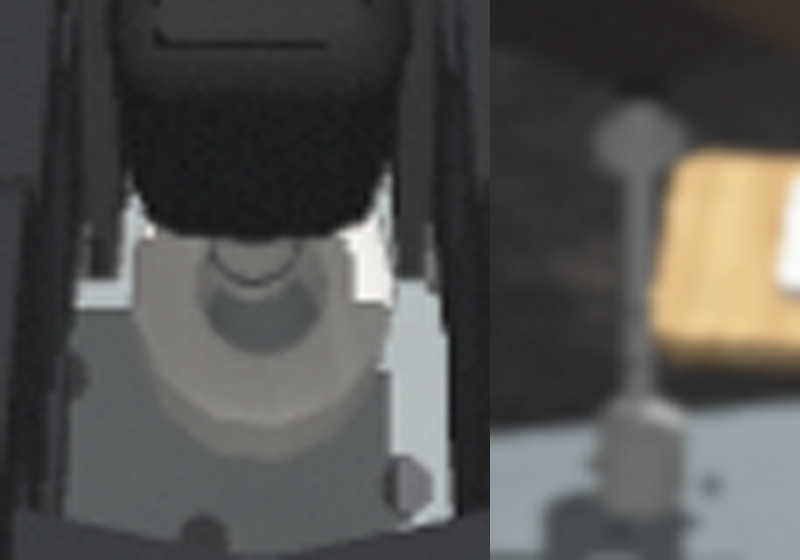

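Call:
apply_moves([
  [[0,0,-0.02],[0,0,0]],
  [[0,0,-0.04],[0,0,0]],
  [[0,0,-0.06],[0,0,0]],
  [[0,0,-0.08],[0,0,0]],
  [[0,0,-0.08],[0,0,0]],
])

```text
time_s: 12.2
tool_pos: [0.5333, -0.0535, 0.2199]
ee_rot: [0.644, -0.638, 0.3, 0.298]
force: [0.5, -1.3, -0.7]
opening: 0.0133
```

```bash
python3 snap.py wrist w12; python3 snap.py side s12; python3 ab.py w12 s12 pics/ab12.png
```

```text
time_s 12.25
joints [ 0.6403  0.3363 -0.6633  0.704  -1.2709 -1.0961]
tool_pos [ 0.5335 -0.0535  0.2201]
ee_rot [ 0.6435 -0.6379  0.3002  0.2979]
force [-0.7285 -0.3437 -0.2356]
opening 0.0134
time_s 12.3
joints [ 0.6403  0.336  -0.6631  0.704  -1.271  -1.0961]
tool_pos [ 0.5335 -0.0534  0.2203]
ee_rot [ 0.6435 -0.638   0.3002  0.2978]
force [-1.0967 -0.7458  0.0038]
opening 0.013
```

View pics/ab12.png

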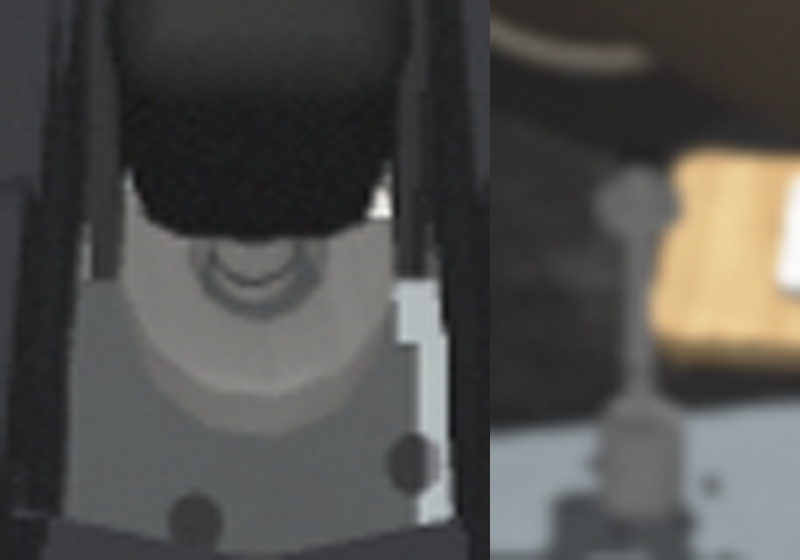

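Call:
apply_moves([
  [[0,0,-0.04],[0,0,0]],
  [[0,0,-0.09],[0,0,0]],
  [[0,0,-0.14],[0,0,0]],
  [[0,0,-0.19],[0,0,0]],
  [[0,0,-0.23],[0,0,0]],
  [[0,0,-0.255],[0,0,0]],
  [[0,0,-0.255],[0,0,0]],
])

```text
time_s: 13.18
tool_pos: [0.5334, -0.0535, 0.1562]
ee_rot: [0.644, -0.638, 0.3, 0.298]
force: [-0.0, 0.6, -0.6]
opening: 0.0133
```

Call:
apply_moves([
  [[0,0,-0.012],[0,0,0]],
  [[0,0,-0.02],[0,0,0]],
  [[0,0,-0.024],[0,0,0]],
  [[0,0,-0.024],[0,0,0]],
])

```text
time_s: 13.68
tool_pos: [0.5335, -0.0534, 0.1507]
ee_rot: [0.644, -0.638, 0.3, 0.298]
force: [-0.8, -0.2, 0.4]
opening: 0.0136
```

```bash
python3 snap.py wrist w13; python3 snap.py side s13; python3 ab.py w13 s13 pics/ab13.png
```

```text
time_s 13.725
joints [ 0.6292  0.4267 -0.7311  0.7524 -1.1487 -1.2049]
tool_pos [ 0.5335 -0.0534  0.1507]
ee_rot [ 0.6435 -0.6381  0.3003  0.2976]
force [-0.0534 -0.5412  0.1293]
opening 0.0132
time_s 13.775
joints [ 0.6292  0.4267 -0.731   0.7523 -1.1487 -1.2048]
tool_pos [ 0.5336 -0.0534  0.1507]
ee_rot [ 0.6435 -0.6381  0.3003  0.2976]
force [-0.2511  0.384  -0.3907]
opening 0.0133
```

View pics/ab13.png

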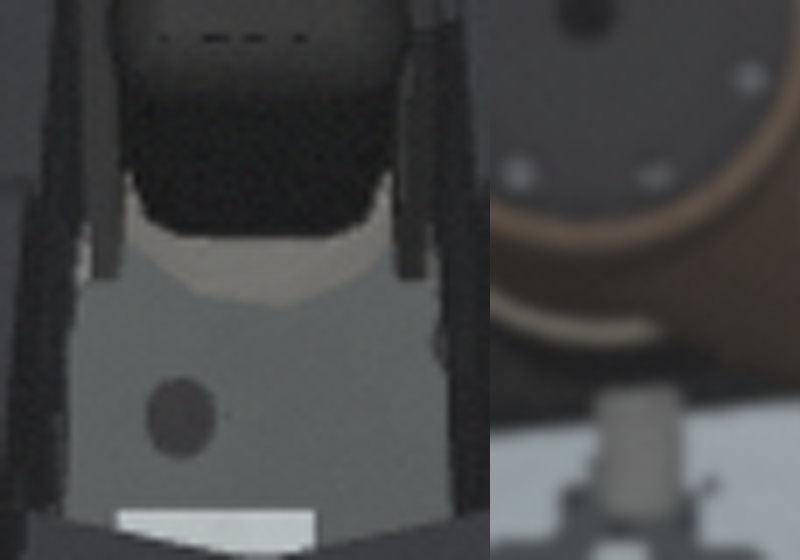

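Call:
apply_moves([
  [[0,0,-0.003],[0,0,0]],
  [[0,0,-0.006],[0,0,0]],
  [[0,0,-0.006],[0,0,0]],
])

```text
time_s: 14.15
tool_pos: [0.5337, -0.0534, 0.1506]
ee_rot: [0.643, -0.638, 0.301, 0.298]
force: [-3.3, 3.8, 12.1]
opening: 0.0131
```

Call:
apply_moves([
  [[0,0,0.03],[0,0,0]],
  [[0,0,0.1],[0,0,0]],
  [[0,0,0.2],[0,0,0]],
  [[0,0,0.32],[0,0,0]],
  [[0,0,0.44],[0,0,0]],
  [[0,0,0.56],[0,0,0]],
  [[0,0,0.68],[0,0,0]],
  [[0,0,0.8],[0,0,0]],
  [[0,0,0.8],[0,0,0]],
  [[0,0,0.8],[0,0,0]],
])

```text
time_s: 15.4
tool_pos: [0.533, -0.0536, 0.349]
ee_rot: [0.644, -0.638, 0.3, 0.297]
force: [0.4, -0.9, -2.0]
opening: 0.0133
```

```bash
python3 snap.py wrist w14; python3 snap.py side s14; python3 snap.py top t14
```

```text
time_s 15.45
joints [ 0.6491  0.2084 -0.5068  0.6631 -1.4955 -0.918 ]
tool_pos [ 0.533  -0.0537  0.3487]
ee_rot [ 0.6436 -0.638   0.2999  0.2979]
force [ 0.0434  0.3457 -0.7473]
opening 0.0133
time_s 15.5
joints [ 0.6491  0.2088 -0.5069  0.6633 -1.4955 -0.918 ]
tool_pos [ 0.5331 -0.0536  0.3485]
ee_rot [ 0.6436 -0.6379  0.2999  0.2982]
force [ 0.4914 -0.3913 -0.4632]
opening 0.0131
time_s 15.55
joints [ 0.6491  0.2092 -0.5068  0.6634 -1.4955 -0.918 ]
tool_pos [ 0.5332 -0.0536  0.3485]
ee_rot [ 0.6436 -0.6378  0.3     0.2983]
force [-0.5774 -0.0526 -1.1869]
opening 0.0133
```

View pics/w14.png

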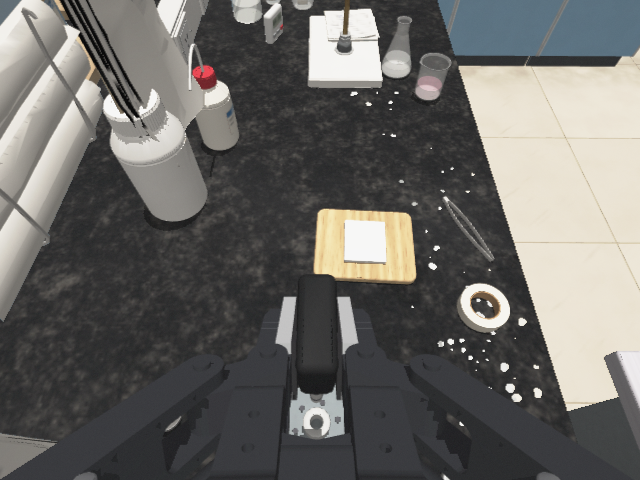

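View pics/s14.png

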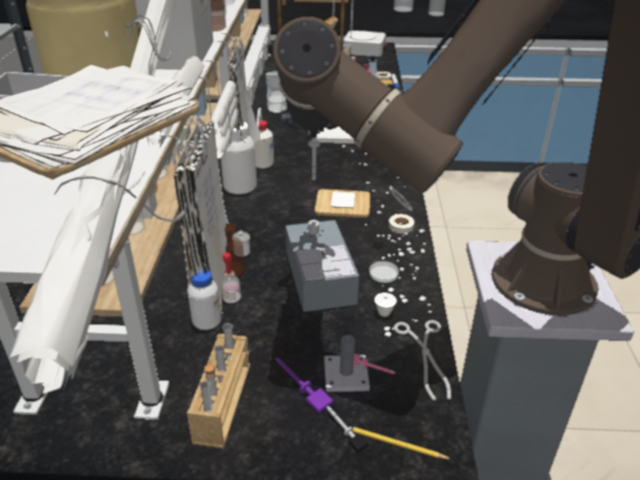

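```bash
cat > fk.py <<'E'
from h import *
from numpy import array
import numpy as np
from scipy.optimize import least_squares
E_=lambda a,t: Ro.from_euler(a,t)
def data():
    out=[eval(l,{"np":np}) for l in open("log.txt")]
    out.append(([1.47009285,.359390869,.0110536,-.00035556,-1.22406929,-.28811445],[.25573314,.62421072,.2553578],[.98114999,-.193246009,-9.1e-5,8.17e-4]))
    return out
def rots(j,s4,s6):
    R1=E_('z',j[0]); R2=R1*E_('y',j[1]); R3=R2*E_('y',-j[2]); R4=R3*E_('x',s4*j[3]); R5=R4*E_('y',-j[4]); R6=R5*E_('x',s6*j[5])
    return R1,R2,R3,R4,R5,R6
if __name__=="__main__":
    D=data()
    for s4 in(1,-1):
        for s6 in(1,-1):
            T=[rots(j,s4,s6)[5].inv()*Ro.from_quat(q) for j,p,q in D]
            M=Ro.concatenate(T); m=M.mean(); print(s4,s6,np.degrees((M*m.inv()).magnitude()).round(2).max(), m.as_matrix().round(3).tolist())
E
python3 fk.py
```

```text
1 1 83.74 [[-0.509, 0.6, 0.618], [0.324, 0.798, -0.509], [-0.798, -0.059, -0.6]]
1 -1 47.6 [[-0.383, 0.623, 0.682], [-0.924, -0.245, -0.295], [-0.017, -0.743, 0.669]]
-1 1 78.97 [[0.0, 0.0, 1.0], [0.345, 0.939, -0.0], [-0.939, 0.345, 0.0]]
-1 -1 0.0 [[-0.0, 0.0, 1.0], [-1.0, 0.0, -0.0], [-0.0, -1.0, 0.0]]
```

```bash
cat > ik.py <<'E'
from fk import *
D=data(); A=[];b=[]
for j,p,q in D:
    Rs=rots(j,-1,-1); A.append(np.hstack([np.eye(3)]+[r.as_matrix() for r in Rs])); b.append(p)
A=np.vstack(A);b=np.hstack(b)
X=np.linalg.lstsq(A,b,rcond=1e-3)[0]
def fk(j):
    Rs=rots(j,-1,-1); pts=[]; 
    p=X[:3].copy(); pts.append(p.copy())
    for i,r in enumerate(Rs): p=p+r.as_matrix()@X[3+3*i:6+3*i]; pts.append(p.copy())
    return p,Rs[5]*Ro.from_matrix([[0,0,1],[-1,0,0],[0,-1,0]]),pts
lo=np.array([-3.07,-1.43,-1.02,-3.03,-3.05,-3.03]);hi=np.array([3.07,2.12,1.25,1.67,0,3.03])
def ik(p,R,j0):
    f=lambda j:(lambda a,o,_:np.r_[(a-p)*10,(R*o.inv()).as_rotvec()])(*fk(j))
    s=least_squares(f,np.clip(j0,lo+1e-3,hi-1e-3),bounds=(lo,hi)); return s.x,s.cost
if __name__=="__main__":
    print(X.reshape(-1,3).round(4)); print("res",np.abs(A@X-b).max(), np.linalg.svd(A)[1].round(3))
E
python3 ik.py
```

```text
[[-0.      0.      0.0994]
 [-0.      0.      0.0994]
 [-0.      0.      0.6016]
 [ 0.2318  0.      0.    ]
 [ 0.2318 -0.0959 -0.    ]
 [ 0.1741 -0.0959  0.    ]
 [ 0.1741 -0.      0.    ]]
res 4.580585133417969e-09 [14.036 13.994 13.885  2.634  2.315  1.871  1.753  1.367  1.139  0.714
  0.644  0.503  0.309  0.198  0.156  0.     0.     0.     0.     0.
  0.   ]
```

```bash
cat > plan.py <<'E'
from ik import *
tile=np.array([.4632,-.311,.019])
jc=np.array([ .6491,.2092,-.5068,.6634,-1.4955,-.918])
pc,Rc,_=fk(jc); 
tipdir=Rc.inv().apply([0,0,-1]); 
# tip offset in tool frame: grasp tcp (.4527,.3172,.1407) tip (.4527,.3113,.010)
tip_t=Rc.inv().apply([0,-.0062,-.1306])
def target(psi,h):
    t=np.array([np.cos(psi),np.sin(psi),0])
    # rotation: maps tipdir->t, tool y -> horizontal, a down
    u=tipdir/np.linalg.norm(tipdir); ytool=np.array([0,1.,0]); ytool-=u*(u@ytool); ytool/=np.linalg.norm(ytool)
    M=np.stack([u,ytool,np.cross(u,ytool)],1)
    best=None
    for s in(1,-1):
        yw=s*np.array([-np.sin(psi),np.cos(psi),0]); N=np.stack([t,yw,np.cross(t,yw)],1)
        R=Ro.from_matrix(N@M.T)
        if R.apply([0,0,1])[2]<-.1: best=R
    tip=tile+[0,0,h]
    return tip-best.apply(tip_t),best
if __name__=="__main__":
    print("tipdir",tipdir.round(3),"Rc",Rc.as_matrix().round(3).tolist())
    for deg in range(0,360,20):
        p,R=target(np.radians(deg),.045); res=[]
        for j0 in (jc,[-.3,.3,-.5,-.5,-1.3,0],[-.3,.3,-.5,-1.5,-1.3,1],[0,.3,-.5,-2.5,-1.3,2],[0,.3,-.5,1,-1.3,-2]):
            j,c=ik(p,R,np.array(j0)); res.append((c,j))
        ok=[(np.abs(j-jc).max(),j) for c,j in res if c<1e-8]
        if ok:
            _,j=min(ok,key=lambda r:r[0]); _,_,pts=fk(j); print(deg,p.round(3),j.round(2),"elbow",pts[3].round(2),"wr",pts[4].round(2),pts[5].round(2))
        else: print(deg,p.round(3),"no",min(c for c,_ in res))
E
python3 plan.py; python3 -c "
from h import *
t=ld('t14');P=cloud(t); q=rectz(P,.03,.5,(.2,.75),(-1.1,-.45)); 
H=np.round(q[:,:2]/.04)*.04
for k in np.unique(H,axis=0): 
    z=q[(H==k).all(1)][:,2]; print(k.round(2),z.max().round(2),end='; ')"
```

```text
tipdir [-0.767 -0.001  0.642] Rc [[0.006, -1.0, 0.006], [-0.642, -0.008, -0.767], [0.767, 0.001, -0.642]]
0 [ 0.333 -0.311  0.07 ] [-0.97  0.2  -0.6  -1.1  -0.64  0.27] elbow [ 0.16 -0.23  0.62] wr [ 0.18 -0.34  0.4 ] [ 0.22 -0.31  0.2 ]
20 [ 0.34  -0.356  0.07 ] [-1.02  0.34 -0.41 -0.93 -0.91  0.43] elbow [ 0.19 -0.32  0.61] wr [ 0.21 -0.45  0.39] [ 0.24 -0.39  0.2 ]
40 [ 0.363 -0.395  0.07 ] [-0.99  0.48 -0.19 -0.78 -1.14  0.55] elbow [ 0.25 -0.38  0.59] wr [ 0.27 -0.54  0.39] [ 0.28 -0.47  0.2 ]
60 [ 0.398 -0.424  0.07 ] [-0.91  0.61  0.02 -0.66 -1.34  0.66] elbow [ 0.33 -0.42  0.56] wr [ 0.37 -0.6   0.39] [ 0.34 -0.52  0.2 ]
80 [ 0.441 -0.44   0.07 ] [-0.81  0.72  0.22 -0.54 -1.53  0.79] elbow [ 0.41 -0.44  0.54] wr [ 0.48 -0.62  0.38] [ 0.42 -0.55  0.2 ]
100 [ 0.486 -0.44   0.07 ] [-0.69  0.82  0.38 -0.43 -1.68  0.94] elbow [ 0.5  -0.41  0.51] wr [ 0.59 -0.6   0.37] [ 0.51 -0.55  0.2 ]
120 [ 0.529 -0.424  0.07 ] [-0.56  0.89  0.48 -0.31 -1.79  1.12] elbow [ 0.58 -0.36  0.48] wr [ 0.7  -0.55  0.36] [ 0.58 -0.52  0.2 ]
140 [ 0.563 -0.395  0.07 ] [-0.42  0.93  0.51 -0.18 -1.82  1.3
[... 1160 characters left out ...]
7; [ 0.28 -0.64] 0.07; [ 0.32 -0.68] 0.07; [ 0.32 -0.64] 0.07; [ 0.36 -0.76] 0.09; [ 0.36 -0.72] 0.1; [ 0.36 -0.68] 0.07; [ 0.36 -0.64] 0.07; [ 0.4  -0.76] 0.08; [ 0.4  -0.72] 0.09; [ 0.4  -0.68] 0.03; [ 0.44 -0.8 ] 0.03; [ 0.44 -0.76] 0.03; [ 0.44 -0.72] 0.03; [ 0.44 -0.68] 0.04; [ 0.48 -0.8 ] 0.04; [ 0.48 -0.76] 0.07; [ 0.48 -0.72] 0.04; [ 0.48 -0.68] 0.03; [ 0.52 -0.8 ] 0.03; [ 0.52 -0.76] 0.03; [ 0.52 -0.72] 0.03; [ 0.52 -0.68] 0.03; [ 0.56 -0.8 ] 0.03; [ 0.56 -0.76] 0.03; [ 0.56 -0.72] 0.03; [ 0.56 -0.68] 0.03; [ 0.68 -0.56] 0.14; [ 0.68 -0.52] 0.14; [ 0.72 -0.56] 0.15; [ 0.72 -0.52] 0.21; [ 0.72 -0.48] 0.38; [ 0.72 -0.44] 0.21; [ 0.76 -0.52] 0.36; [ 0.76 -0.48] 0.4; [ 0.76 -0.44] 0.36;
```

```bash
cat > path.py <<'E'
from plan import *
from scipy.spatial.transform import Slerp
p,R=target(np.radians(45),.045)
rv=(R*Rc.inv()).as_rotvec(degrees=True); print("p",p.round(4),"rot",rv,np.linalg.norm(rv))
S=Slerp([0,1],Ro.concatenate([Rc,R])); j=jc.copy()
pA=pc;pC=np.array([p[0]-.0,p[1],.30])
for s in np.linspace(0,1,17):
    pp=pA+(pC-pA)*s; RR=S(s); jn,c=ik(pp,RR,j); a=RR.apply([0,0,1]); root=pp-.348*a; tip=pp+RR.apply(tip_t)
    print(s.round(3),pp.round(3),"j",jn.round(2),"c",c<1e-8,"dj",np.abs(jn-j).max().round(2),"root",root.round(2),"tip",tip.round(2)); j=jn
jn,c=ik(p,R,j); print(jn.round(3),c,"root",(p-.348*R.apply([0,0,1])).round(3))
E
python3 path.py
```

```text
p [ 0.3709 -0.4034  0.0702] rot [ 85.10871963 -34.83558213 -35.54847643] 98.59364135593415
0.0 [ 0.533 -0.054  0.348] j [ 0.65  0.21 -0.51  0.66 -1.5  -0.92] c True dj 0.0 root [0.53 0.21 0.57] tip [ 0.53 -0.06  0.22]
0.062 [ 0.523 -0.075  0.345] j [ 0.6   0.16 -0.52  0.63 -1.44 -0.91] c True dj 0.06 root [0.52 0.17 0.59] tip [ 0.53 -0.07  0.21]
0.125 [ 0.513 -0.097  0.342] j [ 0.55  0.11 -0.52  0.59 -1.38 -0.89] c True dj 0.06 root [0.51 0.12 0.61] tip [ 0.52 -0.08  0.21]
0.188 [ 0.503 -0.119  0.339] j [ 0.48  0.06 -0.52  0.55 -1.32 -0.86] c True dj 0.06 root [0.5  0.08 0.63] tip [ 0.52 -0.09  0.21]
0.25 [ 0.493 -0.141  0.336] j [ 0.41  0.02 -0.52  0.49 -1.26 -0.82] c True dj 0.07 root [0.48 0.03 0.64] tip [ 0.51 -0.1   0.21]
0.312 [ 0.482 -0.163  0.333] j [ 0.33 -0.02 -0.51  0.43 -1.21 -0.76] c True dj 0.08 root [ 0.47 -0.02  0.65] tip [ 0.51 -0.11  0.22]
0.375 [ 0.472 -0.185  0.33 ] j [ 0.24 -0.05 -0.49  0.36 -1.16 -0.69] c True dj 0.09 root [ 0.45 -0.07  0.66] tip [ 0.51 -0.13  0.22]
0.438 [ 0.462 -0.207  0.327] j [ 0.14 -0.06 -0.46  0.27 -1.13 -0.6 ] c True dj 0.1 root [ 0.43 -0
[... 620 characters left out ...]
-1.22  0.01] c True dj 0.14 root [ 0.32 -0.38  0.64] tip [ 0.48 -0.22  0.26]
0.812 [ 0.401 -0.338  0.309] j [-0.63  0.09 -0.12 -0.43 -1.29  0.1 ] c True dj 0.13 root [ 0.29 -0.43  0.63] tip [ 0.48 -0.24  0.27]
0.875 [ 0.391 -0.36   0.306] j [-0.75  0.14 -0.06 -0.52 -1.36  0.18] c True dj 0.12 root [ 0.27 -0.48  0.61] tip [ 0.47 -0.26  0.28]
0.938 [ 0.381 -0.382  0.303] j [-0.86  0.2  -0.   -0.61 -1.44  0.23] c True dj 0.11 root [ 0.24 -0.52  0.59] tip [ 0.47 -0.29  0.28]
1.0 [ 0.371 -0.403  0.3  ] j [-0.96  0.26  0.05 -0.69 -1.52  0.26] c True dj 0.1 root [ 0.21 -0.56  0.57] tip [ 0.46 -0.31  0.29]
[-0.972  0.514 -0.141 -0.747 -1.19   0.574] 1.6168181883130845e-30 root [ 0.213 -0.562  0.337]
```

Call:
apply_moves([
  [[-0.03,-0.06,-0.01],[0.06,-0.025,-0.025]],
  [[-0.08,-0.17,-0.03],[0.17,-0.07,-0.07]],
  [[-0.13,-0.28,-0.04],[0.28,-0.115,-0.117]],
  [[-0.18,-0.39,-0.055],[0.39,-0.16,-0.163]],
  [[-0.23,-0.5,-0.07],[0.5,-0.205,-0.209]],
  [[-0.28,-0.6,-0.085],[0.61,-0.25,-0.255]],
  [[-0.325,-0.7,-0.098],[0.709,-0.29,-0.296]],
  [[-0.325,-0.7,-0.098],[0.709,-0.29,-0.296]],
])

```text
time_s: 16.55
tool_pos: [0.4508, -0.2308, 0.3246]
ee_rot: [-0.55, 0.83, -0.093, 0.01]
force: [0.1, 0.5, -0.5]
opening: 0.0134
```

Call:
apply_moves([
  [[-0.03,-0.06,-0.01],[0.06,-0.025,-0.025]],
  [[-0.08,-0.17,-0.03],[0.17,-0.07,-0.07]],
  [[-0.13,-0.28,-0.04],[0.28,-0.115,-0.117]],
  [[-0.18,-0.39,-0.055],[0.39,-0.16,-0.163]],
  [[-0.23,-0.5,-0.07],[0.5,-0.205,-0.209]],
  [[-0.28,-0.6,-0.085],[0.61,-0.25,-0.255]],
  [[-0.325,-0.7,-0.098],[0.709,-0.29,-0.296]],
  [[-0.325,-0.7,-0.098],[0.709,-0.29,-0.296]],
  [[-0.325,-0.7,-0.098],[0.709,-0.29,-0.296]],
])

```text
time_s: 17.68
tool_pos: [0.3709, -0.4032, 0.2989]
ee_rot: [-0.36, 0.868, 0.132, 0.315]
force: [0.1, 1.1, -0.5]
opening: 0.0134
```

```bash
python3 snap.py side s15; python3 snap.py top t15; python3 snap.py wrist w15; python3 -c "
from plan import *
p,R=target(np.radians(45),.045); L=data()[-2]; print('err pos',p-L[1],'rot',(R*Ro.from_quat(L[2]).inv()).as_rotvec(degrees=True)); print('tip',np.array(L[1])+Ro.from_quat(L[2]).apply(tip_t),Ro.from_quat(L[2]).apply(tipdir))"
```

```text
time_s 17.725
joints [-0.9566  0.2569  0.0505 -0.6847 -1.5222  0.2639]
tool_pos [ 0.3714 -0.4027  0.2997]
ee_rot [-0.3605  0.8681  0.1311  0.3149]
force [0.2305 0.7187 1.2417]
opening 0.0132
time_s 17.775
joints [-0.9559  0.256   0.0506 -0.6848 -1.5223  0.2641]
tool_pos [ 0.3716 -0.4023  0.3002]
ee_rot [-0.361   0.8679  0.1308  0.3151]
force [-0.1366  0.3237  0.7118]
opening 0.0131
time_s 17.825
joints [-0.9558  0.2555  0.0507 -0.6849 -1.5225  0.2642]
tool_pos [ 0.3717 -0.4022  0.3006]
ee_rot [-0.3613  0.8678  0.1306  0.3152]
force [-0.2211  0.153  -0.9198]
opening 0.0133
err pos [-0.00081256 -0.00120242 -0.23038524] rot [ 0.08141557  0.00404252 -0.10772769]
tip [ 0.46383914 -0.30963307  0.29426035] [ 0.70577606  0.70843436 -0.00095588]
```

View pics/s15.png

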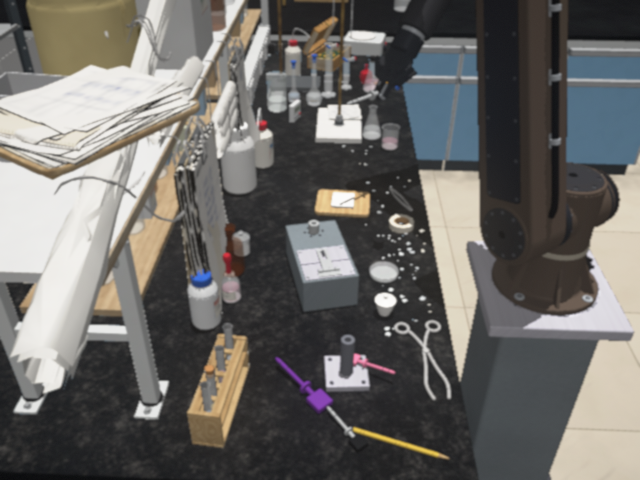

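View pics/t15.png

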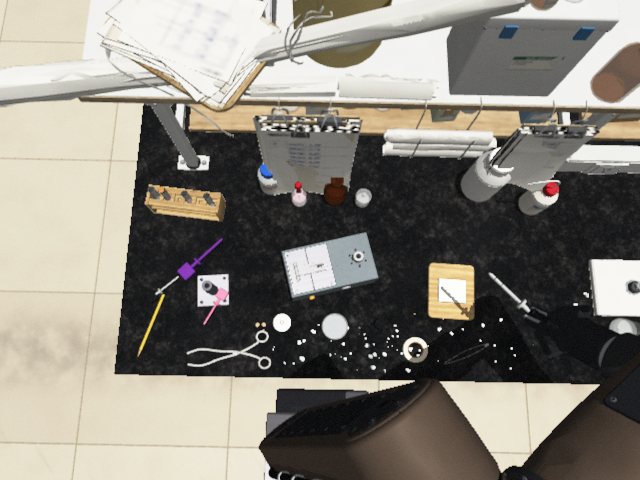

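View pics/w15.png

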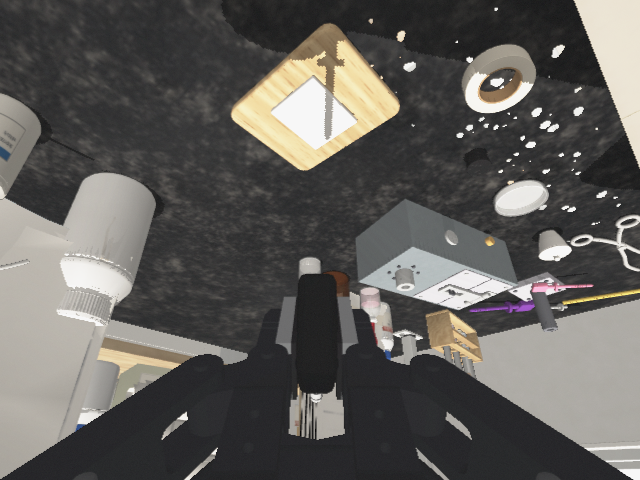

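Call:
apply_moves([
  [[0,0,-0.08],[0,0,0]],
  [[0,-0.002,-0.22],[0,0,0]],
  [[-0.002,-0.004,-0.37],[0,0,0]],
  [[-0.003,-0.004,-0.52],[0,0,0]],
  [[-0.003,-0.004,-0.66],[0,0,0]],
  [[-0.003,-0.004,-0.78],[0,0,0]],
  [[-0.003,-0.004,-0.86],[0,0,0]],
  [[-0.003,-0.004,-0.92],[0,0,0]],
  [[-0.003,-0.004,-0.92],[0,0,0]],
  [[-0.003,-0.004,-0.92],[0,0,0]],
])

```text
time_s: 19.08
tool_pos: [0.3705, -0.4049, 0.0709]
ee_rot: [-0.36, 0.868, 0.13, 0.316]
force: [0.4, 0.2, -0.9]
opening: 0.0132
```

```bash
python3 snap.py side s16; python3 snap.py top t16; python3 -c "
from plan import *
p,R=target(np.radians(45),.045); L=data()[-2]; print('err pos',p-L[1],'rot',(R*Ro.from_quat(L[2]).inv()).as_rotvec(degrees=True)); print('tip',np.array(L[1])+Ro.from_quat(L[2]).apply(tip_t),Ro.from_quat(L[2]).apply(tipdir))
crop(ld('s16'),280,150,440,270,5,'pics/s16c.png');crop(ld('t16'),400,240,560,360,5,'pics/t16c.png')
for n in('t16','s16'):
    P=cloud(ld(n))
    q=rectz(P,.045,.09,(.375,.475),(-.41,-.29)); o=np.argsort(q[:,:2].sum(1)); q=q[o]; print(n,len(q)); print(q[::max(1,len(q)//12)].round(3).tolist(), q[-4:].round(3).tolist())
"
```

```text
time_s 19.125
joints [-0.9738  0.5129 -0.1391 -0.7463 -1.191   0.575 ]
tool_pos [ 0.3706 -0.4049  0.0711]
ee_rot [-0.3604  0.8681  0.1298  0.3157]
force [-0.4934 -0.3836 -0.806 ]
opening 0.0131
time_s 19.175
joints [-0.9738  0.5127 -0.1392 -0.7463 -1.191   0.5751]
tool_pos [ 0.3705 -0.4049  0.0711]
ee_rot [-0.3604  0.8681  0.1298  0.3157]
force [-0.8954  0.0561 -0.7507]
opening 0.0138
err pos [ 0.00035878  0.00155885 -0.0009016 ] rot [0.11458774 0.06831782 0.03157952]
tip [ 0.46289956 -0.31262222  0.06482701] [ 7.07496748e-01  7.06716369e-01 -5.70410205e-04]
t16 185
[[0.396, -0.405, 0.061], [0.39, -0.383, 0.068], [0.395, -0.376, 0.067], [0.407, -0.379, 0.075], [0.408, -0.377, 0.06], [0.409, -0.366, 0.069], [0.417, -0.359, 0.071], [0.422, -0.35, 0.061], [0.428, -0.342, 0.071], [0.436, -0.336, 0.067], [0.446, -0.331, 0.07], [0.45, -0.32, 0.073], [0.459, -0.313, 0.064]] [[0.461, -0.314, 0.068], [0.464, -0.316, 0.065], [0.461, -0.312, 0.066], [0.463, -0.312, 0.067]]
s16 203
[[0.38, -0.41, 0.087], [0.377, -0.392, 0.071], [0.396, -0.405, 0.067], [0.387, -0.392, 0.045], [0.388, -0.391, 0.074], [0.382, -0.38, 0.059], [0.407, -0.38, 0.052], [0.408, -0.376, 0.067], [0.397, -0.361, 0.066], [0.416, -0.359, 0.063], [0.427, -0.346, 0.061], [0.443, -0.334, 0.058], [0.454, -0.321, 0.061]] [[0.457, -0.313, 0.069], [0.465, -0.32, 0.059], [0.462, -0.316, 0.064], [0.462, -0.312, 0.064]]
```

View pics/s16c.png

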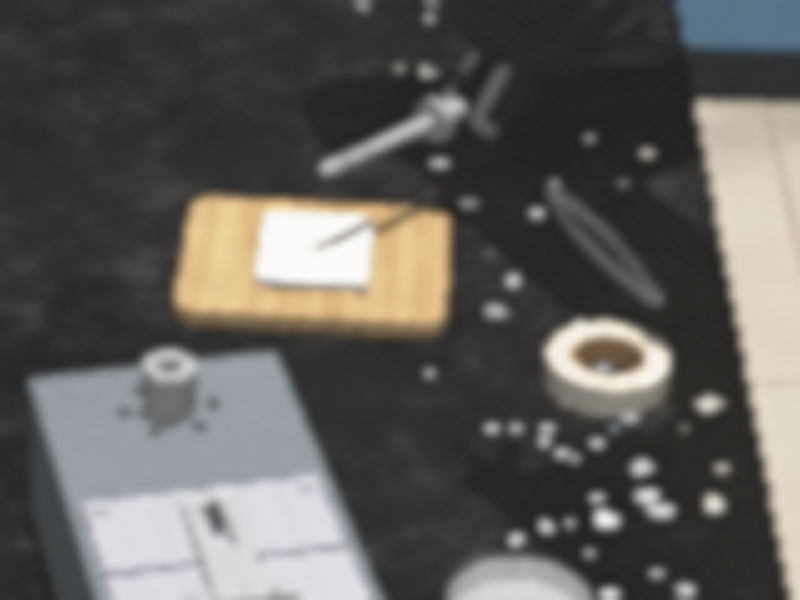

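View pics/t16c.png

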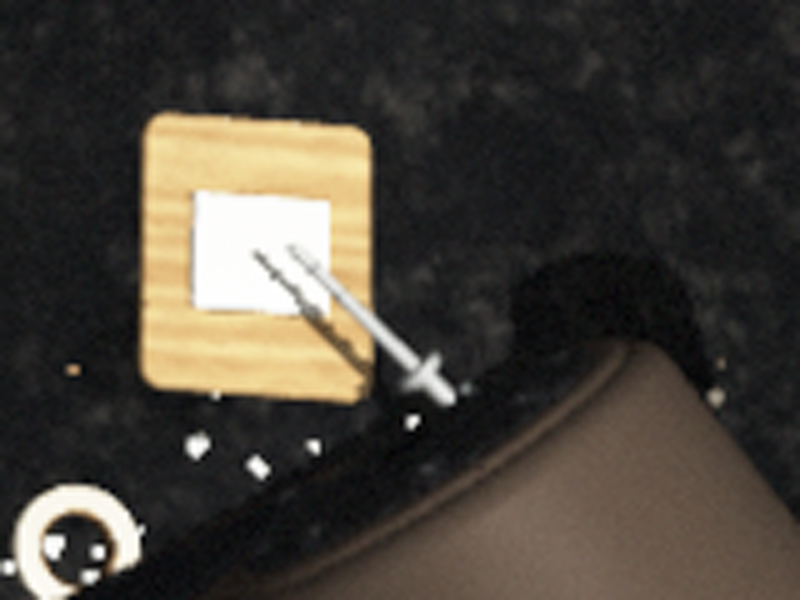

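Call:
apply_moves([
  [[0,0.003,-0.02],[0,0,0]],
  [[0,0.004,-0.046],[0,0,0]],
  [[0,0.004,-0.046],[0,0,0]],
  [[0,0.004,-0.046],[0,0,0]],
  [[0,0.004,-0.046],[0,0,0]],
])

```text
time_s: 19.8
tool_pos: [0.3703, -0.4035, 0.0586]
ee_rot: [-0.36, 0.868, 0.131, 0.316]
force: [-0.9, -0.5, -1.3]
opening: 0.0133
```

```bash
python3 snap.py side s17; python3 snap.py top t17; python3 -c "
from plan import *
L=data()[-2]; print('tip',np.array(L[1])+Ro.from_quat(L[2]).apply(tip_t),Ro.from_quat(L[2]).apply(tipdir))
t=ld('t17'); s=ld('s17')
P=cloud(t); m=(P[...,2]>.016)&(P[...,2]<.023)&(t['color'].min(-1)>190)&(abs(P[...,0]-.46)<.06)&(abs(P[...,1]+.31)<.06); print('tile',cv2.minAreaRect((P[m][:,:2]*1000).astype(np.float32)))
for c in(t,s):
    P=cloud(c)
    q=rectz(P,.038,.09,(.41,.475),(-.37,-.29)); d=q[:,:2]@[.7071,.7071]; k=np.polyfit(d,q[:,2],1); print(len(q),'slope deg',np.degrees(np.arctan(k[0])), q[np.argsort(d)][-4:].round(3).tolist())
D=cloud(s)[...,:2]-np.array([.4946,.0926]);Ps=cloud(s); d=D@np.array([.233,-.972]); l=D@np.array([.972,.233])
for k in range(8,80,16):
    m=(d>k/1000)&(d<(k+16)/1000)&(abs(l)<.011); print('hasp',k,np.median(Ps[m][:,2]).round(4))
crop(s,280,150,440,330,3.3,'pics/s17c.png')"
```

```text
time_s 19.85
joints [-0.9742  0.5299 -0.1458 -0.7524 -1.1751  0.5914]
tool_pos [ 0.3703 -0.4035  0.0586]
ee_rot [-0.36    0.8682  0.1306  0.3156]
force [ 0.1625  0.2406 -1.7435]
opening 0.0136
time_s 19.9
joints [-0.9742  0.5298 -0.1459 -0.7524 -1.1751  0.5914]
tool_pos [ 0.3703 -0.4035  0.0587]
ee_rot [-0.3601  0.8682  0.1306  0.3156]
force [-0.7698  0.1048 -0.2703]
opening 0.0134
tip [ 0.46264788 -0.31113164  0.0524469 ] [ 7.07552336e-01  7.06660937e-01 -1.07147198e-04]
tile ((465.2454833984375, -310.682861328125), (69.13742065429688, 60.25426483154297), 86.85457611083984)
97 slope deg -0.01601795452633376 [[0.46, -0.313, 0.055], [0.46, -0.311, 0.055], [0.462, -0.312, 0.059], [0.463, -0.312, 0.052]]
64 slope deg -1.485917858832674 [[0.459, -0.313, 0.051], [0.465, -0.316, 0.049], [0.462, -0.312, 0.054], [0.462, -0.309, 0.053]]
hasp 8 0.0874
hasp 24 0.0875
hasp 40 0.0865
hasp 56 0.0876
hasp 72 0.0839
```

View pics/s17c.png

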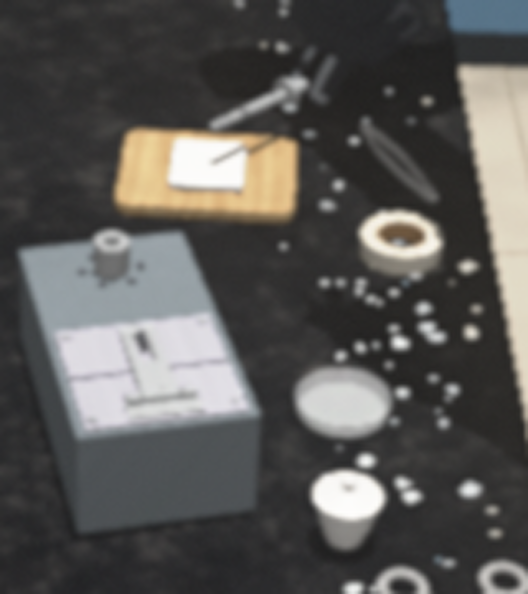

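View pics/t17.png

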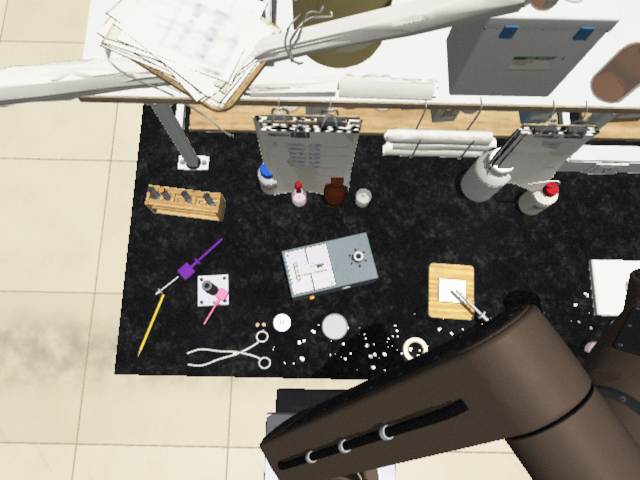

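```bash
python3 -c "
from workcell import workorder; print(workorder.hand_in())"
```

```text
the job is handed in; nothing more can be done
None
```

I carried out the task in the order asked and handed it in at about 20 s on the robot's clock; the hand-in gave no verdict.

- **Hasp:** I swung it shut and pressed it down with about 13 N. Depth afterwards put the strap top at about 0.088 m along its length, which is the closed height. At the end it read about 0.0875 m, with a slightly lower 0.084 m right at the tip, where the band includes the box top.
- **Rod:** I took it from the stand by its flat handle. Before inserting it I corrected a lean of about 0.6° from my grasp angle, which had put the tip about 2.7 mm off the guide tube.
- **Guide tube:** I pushed the rod down until it seated, at 12 N and the expected height (hand 0.1506 m, expected 0.1507 m). The hand hid the collar from the cameras, so the force and height are the only evidence it sat on the tube. I then drew the rod right out.
- **Reading pose:** The rod is held level over the tile. The tip is about 33 mm above the tile and about 3 mm or less from its middle. Arm geometry and the top camera both put the slope near 0°; the coarser side-camera fit gave −1.5°.

**Other objects:** The pink, purple and small grey look-alike rods, which I did not aim to touch, toppled within the first second. My arm was then well above them (about 0.25 m up). The pink one came to rest against the stand and the purple and grey ones on the worktop. I left them where they lay. The bottles show no movement in the last pictures.

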